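Change the reference block on the hardness test plate

TASK

The check with the steel reference block is finished and the brass one is next. Move both canisters out of the grey storage bay and stand them on the green mat, swap the two blocks so that the brass one lies in the middle of the ring on the granite plate and the steel one lies in the brass one's place in the bay, then stand each canister back where it came from. Set the blocks down without dropping them, keep the canisters upright, and do not disturb the probe stand or the specimen tray.

Things in the scene. Friction and masses are not known exactly. Their poses are not given: they have to be found in the camera images.
- red_canister: Closed round canister: red body 56 mm in diameter and 95 mm tall, black screw cap 38 mm in diameter and 30 mm tall on top (125 mm in all), about 0.22 kg. Origin at the centre of its underside, z up. It starts in one of the two front places of the storage bay. Take it by the cap.
- blue_canister: The same canister with a blue body and a white cap. Origin at the centre of its underside, z up. It starts in the other front place of the bay. Take it by the cap.
- brass_block: Brass-yellow reference block, a disc 50 mm in diameter and 16 mm thick, about 0.25 kg. Origin at the centre of its underside, z up. It starts lying flat in the rear place of the storage bay, with a gap of about 6 mm to the canisters in front of it.
- steel_block: Bright steel reference block, the same size as the brass one, about 0.24 kg. Origin at the centre of its underside, z up. It starts lying on the granite plate, within 8 mm of its middle.
- storage_bay: Fixed grey tray, 136 mm (x) by 162 mm (y), floor 6 mm thick; walls 6 mm thick, tops 34 mm above the bench, at both sides (y) and the far end (+x); near end open. Origin at the centre of its underside, x to its far end. Black round pads on the floor mark its places, in its frame: canisters at x = -31 mm, y = +36 and -36 mm; block (rear place) at x = +28 mm, y = 0.
- granite_plate: Fixed dark granite test plate, 200 mm (x) by 160 mm (y), top 40 mm above the bench, with a white ring 72 mm in diameter marked round its middle. Origin at the centre of its underside, so the ring's centre is 40 mm above the origin. It is on one side of the bay, the mat on the other.
- green_mat: Fixed green bench mat, 220 mm (x) by 160 mm (y), 4 mm thick, bare at the start: the side area. Origin at the centre of its underside, x along its long side.
- probe_stand: Loose bystander: a silver hand-held probe parked upright in a dark round foot 72 mm in diameter, 164 mm tall in all. Origin at the centre of its underside. It stands beyond the mat or the plate.
- specimen_tray: Loose bystander: a white tray, 82 mm (x) by 118 mm (y), with three round resin-mounted specimens standing up to 25 mm. Origin at the centre of its underside. It stands beyond the mat or the plate.
Mind the look-alikes: they are no part of the job. Leave any purple look-alike of the blue_canister alone.

How it is judged (in metres and radians):
On the way, in this order (a step that is already met when the one before it is completed fails the run):
1. both canisters stand upright and released on the green mat (x of red_canister in the frame of green_mat between -0.105 and 0.105 m and y of red_canister in the frame of green_mat between -0.075 and 0.075 m and z of red_canister in the frame of green_mat between 0 and 0.01 m and angle between each of red_canister, blue_canister's own z axis and vertical below 0.1 rad and contact force between the fingers and red_canister below 0.1 N and linear speed of each of red_canister, blue_canister below 0.03 m/s and x of blue_canister in the frame of green_mat between -0.105 and 0.105 m and y of blue_canister in the frame of green_mat between -0.075 and 0.075 m and z of blue_canister in the frame of green_mat between 0 and 0.01 m and contact force between the fingers and blue_canister below 0.1 N), for 0.2 s.
2. the brass block lies on the ring of the granite plate and the steel block in the rear place of the bay, both released (horizontal distance between brass_block and granite_plate below 0.012 m and z of brass_block in the frame of granite_plate between 0.036 and 0.06 m and (angle between brass_block's own z axis and vertical below 0.1 rad or angle between brass_block's own z axis and vertical above 3.04 rad) and contact force between the fingers and brass_block below 0.1 N and linear speed of each of brass_block, steel_block below 0.03 m/s and x of steel_block in the frame of storage_bay between 0.013 and 0.043 m and y of steel_block in the frame of storage_bay between -0.015 and 0.015 m and z of steel_block in the frame of storage_bay between 0.002 and 0.026 m and (angle between steel_block's own z axis and vertical below 0.1 rad or angle between steel_block's own z axis and vertical above 3.04 rad) and contact force between the fingers and steel_block below 0.1 N), for 0.2 s.
At the end, for the whole second after the job is handed in: The brass block lies flat on the granite plate within 12 mm of the ring's centre, the steel block flat on the bay floor within 15 mm of the rear place each way, and each canister upright on the bay floor within 12 mm of where it started; all released and at rest (all of step 2 and distance of each of red_canister, blue_canister from where it was at the start of the episode below 0.012 m and angle between each of red_canister, blue_canister's own z axis and vertical below 0.1 rad and contact force between the fingers and red_canister below 0.1 N and linear speed of each of red_canister, blue_canister below 0.03 m/s and contact force between the fingers and blue_canister below 0.1 N); the robot touches nothing.
It fails at once if a canister tips over (more than about 35 degrees) (angle between any of red_canister, blue_canister's own z axis and vertical above 0.6 rad).
It fails at once if a block is dropped or thrown (out of the fingers at over 0.6 m/s) ((contact force between the fingers and brass_block below 0.05 N and linear speed of brass_block above 0.6 m/s) or (contact force between the fingers and steel_block below 0.05 N and linear speed of steel_block above 0.6 m/s)).
It fails at once if the probe stand or the specimen tray is moved by more than 20 mm, or the stand tipped (distance of any of probe_stand, specimen_tray from where it was at the start of the episode above 0.02 m or angle between probe_stand's own z axis and vertical above 0.4 rad).
It also fails if it takes over 144 s, if anything falls off the work surface, if the arm or the gripper's body presses on something with over 40 N, if the wrist force passes 120 N, or if a joint passes its speed limit or range.

ROBOT

A 6-joint arm with a two-finger parallel gripper is mounted at the origin on the work surface. World frame = base frame: x ahead of the robot, y to its left, z up, the work surface at z = 0. Lengths are in m, angles in degrees, forces in N, time in s.
With the tool pointing down it reaches from about 0.3 to 0.75 m from the base axis. Payload 8.5 kg.
Tool frame: the origin (TCP) lies at the very end of the fingers, on their centre line; the grasp point (between the pads) lies 19 mm behind it; x points along the fingers, y is the direction in which the jaws open and shut, and the axes are right-handed (so a half turn about x gives the same grasp; the last joint's range is limited). The gripper opens to 85 mm and grips with 20 to 120 N. Pads are 22 mm wide; open, the fingers measure 114 mm over their backs; the gripper's body (76 mm by 85 mm) begins 54 mm behind the grasp point. The pads swing forward as they close: fully open they stand 13 mm farther back than shut.
Start: joints at [59.628, 21.807, 74.336, -0, 83.858, -12.336], TCP at [0.17, 0.523, 0.231] pointing down, gripper open.
Joint ranges: [-178.18, 178.18], [-50.72, 133.34], [12.68, 142.11], [-81.47, 261.47], [9.98, 163.14], [-165.26, 165.26]. Speed limits (degrees/s): [136.94, 136.94, 180, 180, 180, 180].

INTERFACE

Orientations are given as a 3x3 rotation matrix whose columns are the frame's x, y, z axes.
In Python, from rig import sensors, cams, env gives the robot as it stands.
- The arm moves only by the shell command python3 -m crank 'ROWS' [FORCE]. ROWS is a JSON object of lists of equal length, an entry for each row: "hand": the closure in counts, from 0 (fully open) to 255 (shut); "translation": the shift along the tool's x, y, z in m, a list of three; "dr": the turn, a rotation vector about the tool's x, y, z in rad, a list of three. A call has 1 to 5 rows; each row is the pose to reach, as a shift and turn from the pose commanded when the call began, along the tool's axes at that moment; what a row does not reach only later rows make up. A row lasts 1/10 s, in which the tool goes at most 50 mm and 8.59 degrees, less where a joint would pass 70% of its speed; a pose out of reach is approached as far as the arm can. A call with a gripper value outside its range is refused whole. The fingers move at their own pace and stop on an object; FORCE is the grip in N (left out, the last holds). Time passes only in rows, so rows that repeat a pose let the fingers close. It gives the time, the measured TCP pose, the force and the opening at its end, in the units of the state.
- sensors.observe(): the state, without advancing time (a new reading comes with each control period).
- cams.get_image(name): name is "scene" or "top" or "wrist"; returns (picture, depth): 480x640x3 uint8, blue, green, red; 480x640 float32, m along the optical axis (not along the pixel's ray), 0 where there is no reading.
- cams.calibration(name): a dict with "vertical_fov" (degrees; the focal length in pixels is half the picture's height over the tangent of half this angle, whatever the lens; pixels are square), "cx", "cy" (the principal point, pixels), "distortion" ([k1, k2, p1, p2, k3] as OpenCV has them; the pictures are not rectified), "extrinsics" (4x4, takes a point from camera to world coordinates). Camera axes: x right, y down, z forward; pixel columns grow to the right and rows downward; lengths in m; the calibration is good to about 2 mm. A picture is of the moment at which its call begins: read the wrist's pose just before it. calibration takes no time and is no camera call; for the wrist camera it gives the pose at the moment of the call.
- env.close_job(): hands the job in, once; it reports no verdict.
The state is a dict: "time_s": time; "q": joint angles; "qvel": joint speeds; "joint_efforts": joint torques, N m; "position": TCP position; "tool_rot": TCP orientation; "ft_force": force on the tool from outside, world axes, zero at the start; "wrist_torque": the same for the moment, N m; "grip_width": finger opening in m.
Only numpy, scipy, OpenCV 4.12 (cv2) and the standard library are available. Lean on these libraries where they do the work, as an engineer would, in place of code of your own. Each camera call takes 0.05 s, during which the arm holds its last target. There are 200 camera calls.

## Working session

There is one attempt and no reset: what is moved stays moved. The work goes in short steps, Python scripts to look and compute and a shell command to move; the robot and the scene stay as the last step left them, time stands still between calls to the robot, and variables do not carry over. Pictures are saved under pics/ and viewed, about 12 in all and at most 16, crops included, and the job is handed in when it is done.

```bash
ls; mkdir -p pics
cat > h.py <<'E'
import numpy as np, cv2
from rig import sensors, cams, env
def K(c):
    f=240/np.tan(np.radians(c["vertical_fov"])/2)
    return np.array([[f,0,c["cx"]],[0,f,c["cy"]],[0,0,1.]]),np.array(c["distortion"],float)
def rays(c,uv):
    k,d=K(c); p=cv2.undistortPoints(np.array(uv,float).reshape(-1,1,2),k,d).reshape(-1,2)
    T=np.array(c["extrinsics"]); return T[:3,3],np.c_[p,np.ones(len(p))]@T[:3,:3].T
def onplane(c,uv,z):
    o,r=rays(c,uv); return o+r*((z-o[2])/r[:,2])[:,None]
def project(c,P):
    k,d=K(c); T=np.linalg.inv(np.array(c["extrinsics"]))
    return cv2.projectPoints(np.array(P,float).reshape(-1,1,3),cv2.Rodrigues(T[:3,:3])[0],T[:3,3],k,d)[0].reshape(-1,2)
def tri(obs):
    A=np.zeros((3,3));b=np.zeros(3)
    for c,uv in obs:
        o,r=rays(c,[uv]); r=r[0]/np.linalg.norm(r[0]); M=np.eye(3)-np.outer(r,r); A+=M;b+=M@o
    return np.linalg.solve(A,b)
def cloud(c,dep):
    v,u=np.mgrid[0:480,0:640]; o,r=rays(c,np.c_[u.ravel(),v.ravel()])
    return (o+r*dep.reshape(-1,1)).reshape(480,640,3)
def snap(n):
    c=cams.calibration(n); im,d=cams.get_image(n); return c,im,d
E
python3 - <<'E'
from h import *
np.set_printoptions(precision=4,suppress=True)
for n in ["scene","top","wrist"]:
    c,im,d=snap(n); cv2.imwrite(f"pics/{n}0.png",im); np.savez(f"{n}0.npz",im=im,d=d)
    import pickle; pickle.dump(c,open(f"{n}0.pkl","wb")); print(n,np.array(c["extrinsics"])[:3],c["vertical_fov"])
s=sensors.observe(); print(s["position"],np.array(s["tool_rot"]),s["grip_width"],s["ft_force"])
E
```

```text
pics
scene [[ 0.3848  0.6687 -0.6362  1.2897]
 [ 0.9228 -0.2637  0.281  -0.3213]
 [ 0.0201 -0.6952 -0.7185  0.8775]] 46.2012200044597
top [[-0.0238 -0.99    0.1387  0.4298]
 [-0.9997  0.0239 -0.001   0.0197]
 [-0.0023 -0.1387 -0.9903  1.1807]] 43.84114194584474
wrist [[ 0.3086  0.9127  0.2678  0.1024]
 [ 0.9512 -0.2961 -0.0867  0.5459]
 [ 0.0001  0.2815 -0.9596  0.3729]] 60.03524284002317
[0.1702 0.5228 0.2308] [[-0.0006  0.3096  0.9509]
 [-0.001   0.9509 -0.3096]
 [-1.     -0.0011 -0.0002]] 0.08579605853556395 [-0.4665 -0.8999 -0.6402]
```

View pics/top0.png

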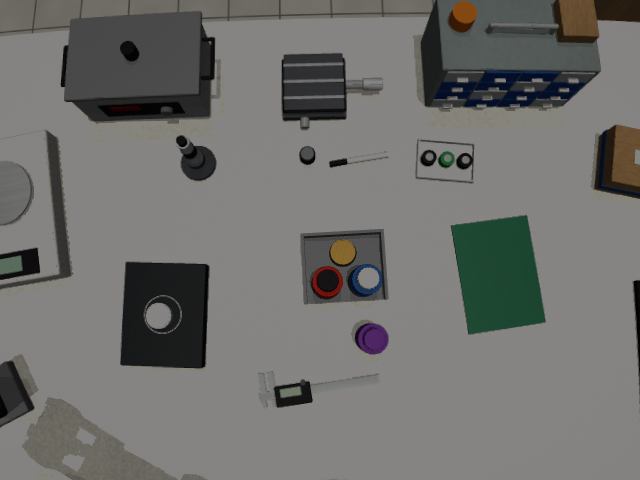

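View pics/scene0.png

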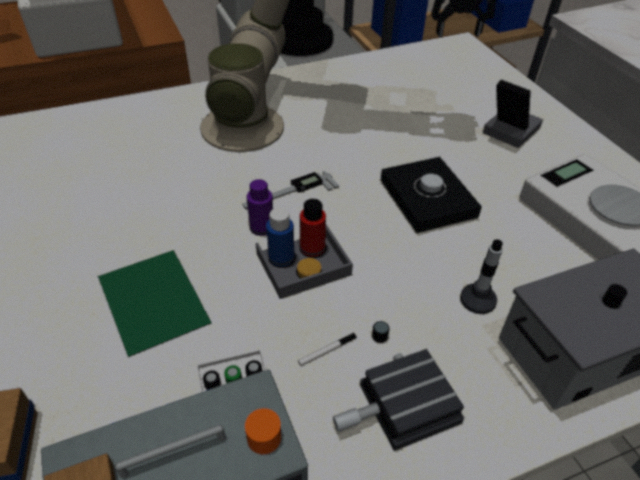

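Top view: red canister (327,282), blue (367,279), brass (343,252) in the bay, steel (159,316) on the plate, mat (498,274), probe stand (197,160), tray (445,160). The purple look-alike is at (372,338), outside the bay in front of blue. Next I measure in both views.

```bash
cat > m.py <<'E'
from h import *
import pickle
np.set_printoptions(precision=4,suppress=True)
C={n:pickle.load(open(n+"0.pkl","rb")) for n in("top","scene")}; I={n:np.load(n+"0.npz") for n in C}
def blob(n,lo,hi,roi,minA=20):
    x0,y0,x1,y1=roi; hsv=cv2.cvtColor(I[n]["im"],cv2.COLOR_BGR2HSV)
    m=cv2.inRange(hsv,np.array(lo),np.array(hi)); k=np.zeros_like(m); k[y0:y1,x0:x1]=m[y0:y1,x0:x1]
    k=cv2.morphologyEx(k,cv2.MORPH_OPEN,np.ones((3,3)))
    cs=max(cv2.findContours(k,cv2.RETR_EXTERNAL,cv2.CHAIN_APPROX_NONE)[0],key=cv2.contourArea)
    h=cv2.convexHull(cs); return h
def ell(h):
    e=cv2.fitEllipse(h); return np.array(e[0]),e[1]
out={}
for name,lo,hi,rt,rs in [
 ("brass",(12,100,60),(30,255,255),(320,235,365,270),(290,250,330,285)),
 ("steel",(0,0,130),(180,60,255),(135,295,185,340),(405,165,460,200)),
 ("redcap",(0,0,0),(180,255,45),(312,265,342,300),(298,195,330,216)),
 ("bluecap",(0,0,110),(180,90,255),(352,262,385,292),(266,205,294,228)),
 ("purple",(125,80,40),(150,255,255),(345,310,400,365),(240,170,280,240))]:
    r=[]
    for n,roi in(("top",rt),("scene",rs)):
        h=blob(n,lo,hi,roi); c,ax=ell(h); r.append((C[n],c)); print(name,n,c,np.array(ax),cv2.boundingRect(h))
    P=tri(r); print("  tri",P,"reproj",[ (project(c,P)[0]-u) for c,u in r])
for n,roi in(("top",(430,200,560,350)),("scene",(90,240,220,360))):
    h=blob(n,(60,100,20),(90,255,255),roi); q=cv2.boxPoints(cv2.minAreaRect(h)) if n=="top" else cv2.approxPolyDP(h,5,True).reshape(-1,2)
    print("mat",n,onplane(C[n],q,.004),onplane(C[n],q,.004).mean(0))
h=blob("top",(0,0,0),(180,255,45),(105,250,225,380)); q=cv2.boxPoints(cv2.minAreaRect(h)); print("plate",q,onplane(C["top"],q,.04),onplane(C["top"],q,.04).mean(0))
# depth check of plate/bay heights
cl=cloud(C["top"],I["top"]["d"])
for p in [(190,345),(140,280),(159,316),(343,252),(367,279),(327,282),(315,255),(498,274),(303,262),(385,262),(343,235)]: print(p,cl[p[1],p[0]])
im=I["top"]["im"]
a=cv2.resize(im[225:315,290:410],None,fx=5,fy=5,interpolation=cv2.INTER_CUBIC); cv2.imwrite("pics/bay.png",a)
E
python3 m.py
```

```text
brass top [342.3286 251.5845] [24.8412 25.2101] (330, 240, 26, 25)
brass scene [308.5924 266.6644] [19.2152 24.4031] (297, 257, 24, 20)
  tri [ 0.5638 -0.0283  0.0201] reproj [array([-0.5361, -0.1985]), array([-0.543 , -0.0004])]
steel top [157.7066 315.3846] [22.9738 23.569 ] (147, 304, 22, 23)
steel scene [431.7595 180.1529] [10.2882 18.183 ] (423, 175, 18, 11)
  tri [0.446  0.3264 0.0549] reproj [array([-0.5356, -0.2494]), array([-0.4885,  0.0655])]
redcap top [327.236  280.3271] [21.685  21.9056] (317, 270, 22, 22)
redcap scene [312.5    209.9783] [18.955  22.6961] (304, 200, 18, 16)
  tri [0.5019 0.0043 0.1143] reproj [array([-0.6684, -0.2514]), array([-0.6299,  0.0003])]
bluecap top [368.3722 277.5301] [20.4696 21.068 ] (358, 268, 21, 20)
bluecap scene [283.579  212.1734] [20.0001 28.454 ] (270, 205, 24, 16)
  tri [ 0.5053 -0.0635  0.1338] reproj [array([-3.1535, -1.1197]), array([-2.9956, -0.1199])]
purple top [372.336  338.5298] [30.1498 30.6898] (358, 324, 30, 30)
purple scene [258.9713 204.1636] [24.831  53.2423] (247, 180, 25, 52)
  tri [ 0.395  -0.077   0.0686] reproj [ar
[... 236 characters left out ...]
.6134 -0.2515  0.004 ]
 [ 0.6287 -0.4042  0.004 ]
 [ 0.421  -0.4256  0.004 ]] [ 0.517 -0.339  0.004]
plate [[120.4185 364.5368]
 [124.5687 260.7827]
 [208.6342 264.1454]
 [204.484  367.8994]] [[0.3523 0.403  0.04  ]
 [0.5527 0.3965 0.04  ]
 [0.5427 0.2299 0.04  ]
 [0.3449 0.239  0.04  ]] [0.4482 0.3171 0.04  ]
(190, 345) [0.3885 0.2667 0.0392]
(140, 280) [0.5147 0.3655 0.0383]
(159, 316) [0.4443 0.3226 0.0561]
(343, 252) [ 0.5622 -0.0305  0.0229]
(367, 279) [ 0.5008 -0.0667  0.1322]
(327, 282) [0.4974 0.0039 0.1304]
(315, 255) [0.5592 0.0244 0.0084]
(498, 274) [ 0.5123 -0.3417  0.0017]
(303, 262) [0.543  0.0477 0.0376]
(385, 262) [ 0.5396 -0.1109  0.0328]
(343, 235) [ 0.5973 -0.032   0.0117]
```

View pics/bay.png

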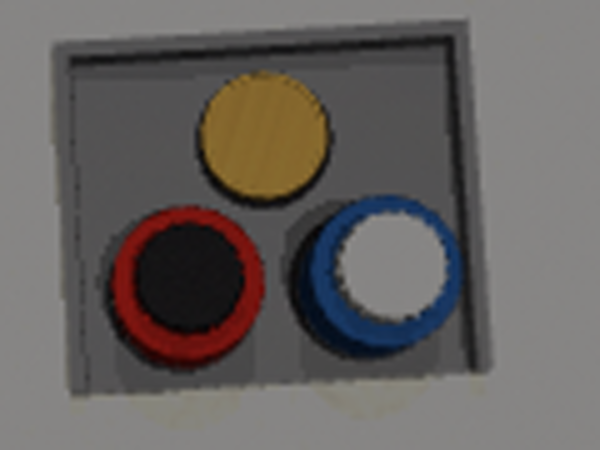

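The crop shows red cap (327,280), blue/white cap (368,278) and brass (342,252) inside the bay. Purple (372,338) is outside it, so it's left alone. I'm moving the wrist camera over the plate next.

```bash
cat > st.py <<'E'
import sys; from h import *
from scipy.spatial.transform import Rotation as Ro
np.set_printoptions(precision=4,suppress=True)
s=sensors.observe(); p=np.array(s["position"]); R=np.array(s["tool_rot"])
print("t",s["time_s"],"p",p,"ydir",R[:,1],"x",R[:,0],"F",np.array(s["ft_force"]),"w",round(s["grip_width"],4))
if len(sys.argv)>1:
    t=np.array([float(v) for v in sys.argv[1:4]]); yaw=np.radians(float(sys.argv[4])) if len(sys.argv)>4 else 0
    c,s_=np.cos(yaw),np.sin(yaw); W=np.array([[0,-s_,c],[0,c,s_],[-1,0,0]])
    print("shift",R.T@(t-p),"dr",Ro.from_matrix(R.T@W).as_rotvec())
E
python3 -m crank '{"hand":[0,0,0,0,0],"translation":[[-0.01,-0.016,0.046],[-0.02,-0.033,0.09],[-0.03,-0.05,0.133],[-0.04,-0.066,0.176],[-0.04,-0.08,0.22]],"dr":[[-0.1,0,0],[-0.2,0,0],[-0.314,0,0],[-0.314,0,0],[-0.314,0,0]]}' 60
python3 st.py 0.42 0.31 0.28
```

```text
time_s: 0.65
position: [0.3561, 0.3776, 0.2726]
tool_rot: [[0.002, 0.0, 1.0], [0.001, 1.0, -0.0], [-1.0, 0.001, 0.002]]
ft_force: [1.3, 0.8, -1.0]
grip_width: 0.0853
t 0.65 p [0.3561 0.3776 0.2726] ydir [0.0005 1.     0.0013] x [ 0.0018  0.0013 -1.    ] F [ 1.3013  0.7591 -0.9639] w 0.0853
shift [-0.0074 -0.0675  0.064 ] dr [-0.0005  0.0018 -0.0013]
```

```bash
cat > w.py <<'E'
import sys,pickle; from h import *
n=sys.argv[1]; c,im,d=snap("wrist"); cv2.imwrite(f"pics/{n}.png",im); np.savez(n+"0.npz",im=im,d=d); pickle.dump(c,open(n+"0.pkl","wb"))
E
python3 -m crank '{"hand":[0,0,0,0,0],"translation":[[0,-0.033,0.032],[-0.007,-0.067,0.064],[-0.007,-0.067,0.064],[-0.007,-0.067,0.064],[-0.007,-0.067,0.064]],"dr":[[0,0,0],[0,0,0],[0,0,0],[0,0,0],[0,0,0]]}'
python3 w.py wp1
python3 -m crank '{"hand":[0,0,0,0,0],"translation":[[0,-0.04,0],[0,-0.07,0],[0,-0.07,0],[0,-0.07,0],[0,-0.07,0]],"dr":[[0,0,0],[0,0,0],[0,0,0],[0,0,0],[0,0,0]]}'
python3 w.py wp2
```

```text
time_s: 1.15
position: [0.4179, 0.3123, 0.2781]
tool_rot: [[-0.001, -0.0, 1.0], [-0.0, 1.0, 0.0], [-1.0, -0.0, -0.001]]
ft_force: [0.2, 0.6, -1.0]
grip_width: 0.0855
time_s: 1.7
position: [0.4182, 0.2428, 0.2783]
tool_rot: [[0.0, -0.001, 1.0], [0.0, 1.0, 0.001], [-1.0, 0.0, 0.0]]
ft_force: [-0.0, -0.4, 0.7]
grip_width: 0.0854
```

View pics/wp1.png

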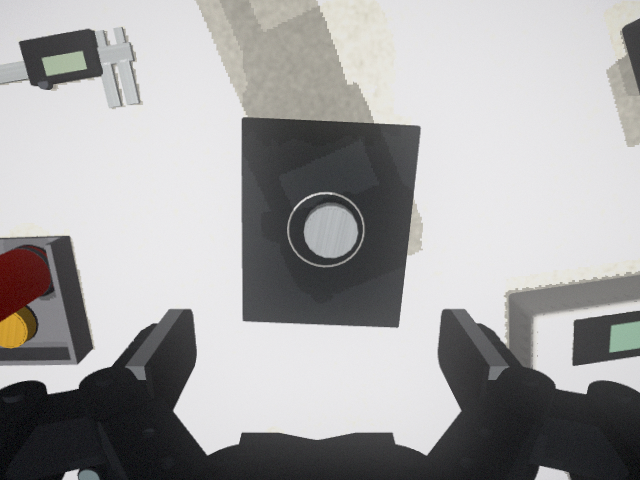

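Wrist view: white ring centred near (326,230), steel block near (331,231) inside it. Now fit both in the two wrist views, then move to the bay.

```bash
cat > ring.py <<'E'
from h import *; import pickle,sys
np.set_printoptions(precision=4,suppress=True)
def fit(n,verbose=True):
    c=pickle.load(open(n+"0.pkl","rb")); im=np.load(n+"0.npz")["im"]
    g=im.min(2); u,v=project(c,[(.448,.317,.04)])[0].astype(int); R=60
    m=np.zeros_like(g); y0,x0=max(v-R,0),max(u-R,0); m[y0:v+R,x0:u+R]=(g[y0:v+R,x0:u+R]>110)*255
    cs=cv2.findContours(m,cv2.RETR_LIST,cv2.CHAIN_APPROX_NONE)[0]; o=[]
    for k in cs:
        if len(k)<60: continue
        e=cv2.fitEllipse(k)
        if 35<e[1][0]<110: o.append((np.array(e[0]),e[1]))
    return c,o
if __name__=="__main__":
    A={}
    for n in sys.argv[1:]:
        c,o=fit(n)
        for e,ax in o:
            z=.056 if np.mean(ax)<62 else .04
            k="block" if z==.056 else "ring"; A.setdefault(k,[]).append((c,e)); print(n,k,e,np.array(ax),onplane(c,[e],z)[0])
    for k,v in A.items(): print(k,tri(v))
E
python3 ring.py wp1 wp2
python3 st.py 0.48 0.0 0.33
```

```text
wp1 block [330.3919 231.1829] [52.1675 53.226 ] [0.4451 0.3261 0.056 ]
wp1 ring [325.4199 229.3465] [71.6832 74.8979] [0.4476 0.322  0.04  ]
wp1 ring [325.2908 229.0763] [74.5841 76.5258] [0.4474 0.3219 0.04  ]
wp2 ring [399.161  228.9775] [66.6648 71.6257] [0.4477 0.3226 0.04  ]
wp2 ring [398.5477 228.7152] [73.038  77.9354] [0.4475 0.322  0.04  ]
block [0.2688 0.3027 0.7083]
ring [0.447  0.3219 0.042 ]
t 1.75 p [0.4183 0.2428 0.2783] ydir [-0.0009  1.      0.0002] x [-0.0001  0.0002 -1.    ] F [-0.7633 -0.6589 -0.7955] w 0.0854
shift [-0.0518 -0.2428  0.0615] dr [ 0.0009 -0.0001 -0.0002]
```

```bash
python3 -m crank '{"hand":[30,60,75,75,75],"translation":[[-0.01,-0.048,0.008],[-0.02,-0.097,0.012],[-0.03,-0.145,0.018],[-0.045,-0.19,0.024],[-0.052,-0.235,0.03]],"dr":[[0,0,0],[0,0,0],[0,0,0],[0,0,0],[0,0,0]]}'
python3 -m crank '{"hand":[75,75,75,75],"translation":[[0,-0.01,0],[0,-0.01,0],[0,-0.01,0],[0,-0.01,0]],"dr":[[0,0,0],[0,0,0],[0,0,0],[0,0,0]]}'
python3 w.py wb1
python3 -m crank '{"hand":[75,75,75,75],"translation":[[0,-0.04,0],[0,-0.06,0],[0,-0.06,0],[0,-0.06,0]],"dr":[[0,0,0],[0,0,0],[0,0,0],[0,0,0]]}'
python3 w.py wb2
```

```text
time_s: 2.25
position: [0.4488, 0.0056, 0.3315]
tool_rot: [[0.002, -0.001, 1.0], [-0.0, 1.0, 0.001], [-1.0, -0.0, 0.002]]
ft_force: [0.9, 0.8, -0.2]
grip_width: 0.0602
time_s: 2.65
position: [0.4483, -0.0018, 0.3302]
tool_rot: [[-0.0, -0.001, 1.0], [0.0, 1.0, 0.001], [-1.0, 0.0, -0.0]]
ft_force: [-0.1, -0.1, 0.3]
grip_width: 0.0601
time_s: 3.1
position: [0.4483, -0.0625, 0.3303]
tool_rot: [[-0.0, 0.0, 1.0], [0.0, 1.0, -0.0], [-1.0, 0.0, -0.0]]
ft_force: [-0.8, -0.3, -0.4]
grip_width: 0.06
```

View pics/wb2.png

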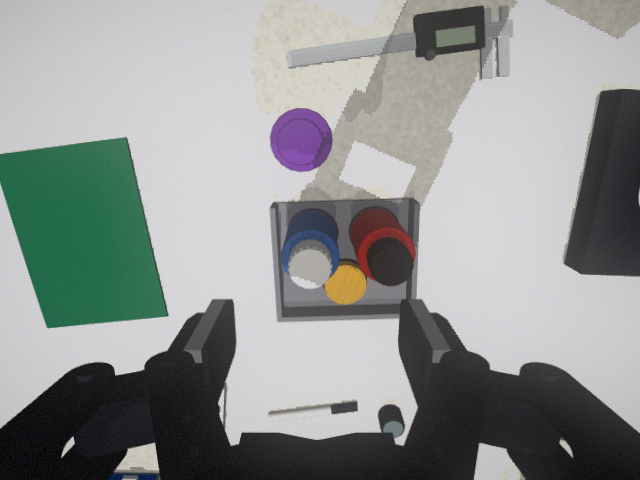

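Wrist view at the bay: white cap about (311,263), black cap (390,261), brass (345,284), purple outside at (301,140). Fit the caps in both wrist views.

```bash
cat > caps.py <<'E'
from h import *; import pickle,sys
np.set_printoptions(precision=4,suppress=True)
A={}
G={"red":(.501,.004,.13,(0,0,0),(180,140,55)),"blue":(.5035,-.066,.13,(0,0,120),(180,70,255))}
for n in sys.argv[1:]:
    c=pickle.load(open(n+"0.pkl","rb")); im=np.load(n+"0.npz")["im"]; hsv=cv2.cvtColor(im,cv2.COLOR_BGR2HSV)
    for k,(x,y,z,lo,hi) in G.items():
        u,v=project(c,[(x,y,z)])[0].astype(int); R=30; m=np.zeros((480,640),np.uint8)
        m[v-R:v+R,u-R:u+R]=cv2.inRange(hsv,np.array(lo),np.array(hi))[v-R:v+R,u-R:u+R]
        m=cv2.morphologyEx(m,cv2.MORPH_OPEN,np.ones((5,5)))
        h=max(cv2.findContours(m,0,1)[0],key=cv2.contourArea); e=cv2.fitEllipse(cv2.convexHull(h))
        A.setdefault(k,[]).append((c,np.array(e[0]))); print(n,k,np.array(e[0]),np.array(e[1]),onplane(c,[e[0]],.131)[0])
for k,v in A.items(): print(k,tri(v))
E
python3 caps.py wb1 wb2
python3 - <<'E'
from h import *;import pickle
a=[cv2.resize(np.load(n+"0.npz")["im"][180:330,230:470],None,fx=2.5,fy=2.5) for n in("wb2",)]
cv2.imwrite("pics/capz.png",a[0])
d=np.load("wb20.npz")["d"];c=pickle.load(open("wb20.pkl","rb"));P=cloud(c,d)
for u,v in((311,266),(390,261),(347,286)):print(P[v,u])
E
python3 st.py 0.501 0.004 0.19
```

```text
wb1 red [321.208  260.3088] [41.2317 47.0815] [0.4955 0.0037 0.131 ]
wb1 blue [232.3605 274.4343] [62.1433 88.2946] [ 0.5088 -0.0744  0.131 ]
wb2 red [381.364  254.1482] [26.469  41.0298] [ 0.4901 -0.005   0.131 ]
wb2 blue [306.5908 278.8644] [48.045 65.944] [ 0.513  -0.0699  0.131 ]
red [0.5103 0.0041 0.0793]
blue [ 0.501  -0.0692  0.1564]
[ 0.501124   -0.06596852  0.13056208]
[0.4969793  0.00318757 0.12922741]
[ 0.56505045 -0.02537406  0.02277686]
t 3.15 p [ 0.4483 -0.0622  0.3303] ydir [-0.0003  1.      0.0003] x [-0.      0.0003 -1.    ] F [0.2866 0.5046 0.2607] w 0.0602
shift [0.1404 0.0662 0.0527] dr [ 0.0003 -0.     -0.0003]
```

View pics/capz.png

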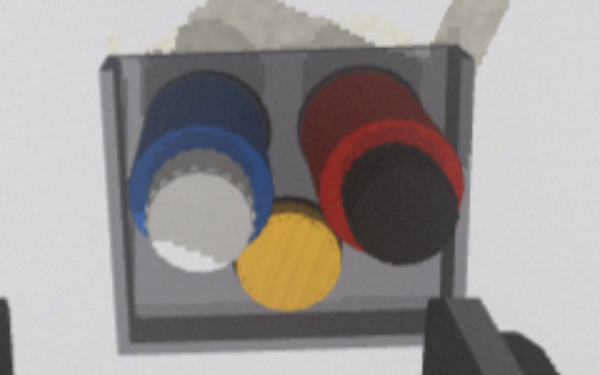

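The crop shows the white cap top centred about (310.4,268.4) in the full picture and the black one about (390.4,262.4). My caps.py masks picked up the background, so I compare these readings with the top view instead.

Run:
```python
from h import *;import pickle
np.set_printoptions(precision=4,suppress=True)
L=lambda n:pickle.load(open(n+"0.pkl","rb"))
w,t=L("wb2"),L("top")
print("wrist",onplane(w,[(310.4,268.4),(390.4,262.4)],.131)); print("top",onplane(t,[(368.4,277.5),(327.2,280.3)],.131), onplane(t,[(342.3,251.6)],.022))
for k,a,b in(("blue",(310.4,268.4),(368.4,277.5)),("red",(390.4,262.4),(327.2,280.3))): print(k,tri([(w,a),(t,b)]))
im=np.load("wb20.npz")["im"];h=cv2.cvtColor(im,cv2.COLOR_BGR2HSV)
m=cv2.morphologyEx(cv2.inRange(h,np.array((12,100,60)),np.array((30,255,255))),2,np.ones((3,3)));m[:200]=0;m[320:]=0
c=max(cv2.findContours(m,0,1)[0],key=cv2.contourArea).reshape(-1,2);(x,y),r=cv2.minEnclosingCircle(c);print("brass",x,y,r,onplane(w,[(x,y)],.022))
```

```text
wrist [[ 0.5032 -0.0665  0.131 ]
 [ 0.4977  0.0033  0.131 ]]
top [[ 0.5035 -0.0693  0.131 ]
 [ 0.5003  0.0034  0.131 ]] [[ 0.5631 -0.0292  0.022 ]]
blue [ 0.503  -0.0678  0.1324]
red [0.5004 0.0039 0.1246]
brass 344.87469482421875 282.40692138671875 21.800888061523438 [[ 0.5609 -0.0279  0.022 ]]
```

```bash
python3 -m crank '{"hand":[75,75,75,75,75],"translation":[[0.03,0.03,0.025],[0.06,0.0657,0.0512],[0.1,0.0657,0.0512],[0.14,0.0657,0.0512],[0.17,0.0657,0.0512]],"dr":[[0,0,0],[0,0,0],[0,0,0],[0,0,0],[0,0,0]]}'
python3 -m crank '{"hand":[75,75,75,75,75],"translation":[[0.015,0,0],[0.03,0,0],[0.045,0,0],[0.055,0,0],[0.055,0,0]],"dr":[[0,0,0],[0,0,0],[0,0,0],[0,0,0],[0,0,0]]}'
python3 st.py 0.4995 0.0035 0.104
```

```text
time_s: 3.65
position: [0.4988, 0.0043, 0.1582]
tool_rot: [[-0.002, -0.002, 1.0], [0.001, 1.0, 0.002], [-1.0, 0.001, -0.002]]
ft_force: [0.0, -0.5, 0.3]
grip_width: 0.06
time_s: 4.15
position: [0.499, 0.0033, 0.1044]
tool_rot: [[-0.002, -0.0, 1.0], [0.001, 1.0, 0.0], [-1.0, 0.001, -0.002]]
ft_force: [-0.2, 0.2, -0.8]
grip_width: 0.0603
t 4.15 p [0.499  0.0033 0.1044] ydir [-0.0004  1.      0.0006] x [-0.0021  0.0006 -1.    ] F [-0.1942  0.2145 -0.7534] w 0.0603
shift [0.0004 0.0002 0.0005] dr [ 0.0004 -0.0021 -0.0006]
```

```bash
python3 -m crank '{"hand":[130,180,200,200,200],"translation":[[0,0,0],[0,0,0],[0,0,0],[0,0,0],[0,0,0]],"dr":[[0,0,0],[0,0,0],[0,0,0],[0,0,0],[0,0,0]]}' 60
python3 -m crank '{"hand":[200,200,200,200,200],"translation":[[0,0,0],[-0.01,0,0],[-0.03,0,0],[-0.05,0,0],[-0.05,0,0]],"dr":[[0,0,0],[0,0,0],[0,0,0],[0,0,0],[0,0,0]]}'
python3 st.py 0.57 -0.335 0.21
```

```text
time_s: 4.65
position: [0.5001, 0.0025, 0.1063]
tool_rot: [[0.002, 0.001, 1.0], [0.0, 1.0, -0.001], [-1.0, 0.0, 0.002]]
ft_force: [-1.0, 2.3, 6.9]
grip_width: 0.0365
time_s: 5.15
position: [0.5006, 0.002, 0.1578]
tool_rot: [[0.005, 0.001, 1.0], [-0.001, 1.0, -0.001], [-1.0, -0.001, 0.005]]
ft_force: [0.6, -0.6, -3.8]
grip_width: 0.036
t 5.15 p [0.5006 0.002  0.1578] ydir [ 0.0008  1.     -0.0013] x [ 0.0047 -0.0013 -1.    ] F [ 0.5702 -0.5767 -3.7503] w 0.036
shift [-0.0515 -0.3371  0.0699] dr [-0.0008  0.0047  0.0013]
```

```bash
python3 -m crank '{"hand":[200,200,200,200,200],"translation":[[-0.045,0,0],[-0.09,0,0.01],[-0.1,-0.04,0.025],[-0.1,-0.085,0.04],[-0.1,-0.13,0.055]],"dr":[[0,0,0],[0,0,0],[0,0,0],[0,0,0],[0,0,0]]}'
python3 -m crank '{"hand":[200,200,200,200,200],"translation":[[0,-0.045,0.01],[0.01,-0.09,0.014],[0.02,-0.135,0.014],[0.03,-0.18,0.014],[0.05,-0.205,0.014]],"dr":[[0,0,0],[0,0,0],[0,0,0],[0,0,0],[0,0,0]]}'
python3 -m crank '{"hand":[200,200,200,200,200],"translation":[[0.03,0,0],[0.05,0,0],[0.07,0,0],[0.07,0,0],[0.07,0,0]],"dr":[[0,0,0],[0,0,0],[0,0,0],[0,0,0],[0,0,0]]}'
python3 st.py 0.57 -0.335 0.106
```

```text
time_s: 5.65
position: [0.5547, -0.129, 0.2549]
tool_rot: [[-0.0, -0.0, 1.0], [0.0, 1.0, 0.0], [-1.0, 0.0, -0.0]]
ft_force: [0.9, 1.0, -2.5]
grip_width: 0.0364
time_s: 6.15
position: [0.5678, -0.3364, 0.2042]
tool_rot: [[0.0, 0.003, 1.0], [-0.001, 1.0, -0.003], [-1.0, -0.001, 0.0]]
ft_force: [-0.4, 0.1, -3.4]
grip_width: 0.036
time_s: 6.65
position: [0.5683, -0.3327, 0.1351]
tool_rot: [[-0.001, 0.001, 1.0], [0.001, 1.0, -0.001], [-1.0, 0.001, -0.001]]
ft_force: [0.8, 0.8, -2.3]
grip_width: 0.0362
t 6.65 p [ 0.5683 -0.3327  0.1351] ydir [0.0008 1.     0.0006] x [-0.0008  0.0006 -1.    ] F [ 0.8148  0.7547 -2.3121] w 0.0362
shift [ 0.0291 -0.0023  0.0018] dr [-0.0008 -0.0008 -0.0006]
```

Lower gently in small steps to touch.

```bash
python3 -m crank '{"hand":[200,200,200,200,200],"translation":[[0.012,0,0],[0.022,0,0],[0.026,0,0],[0.029,0,0],[0.029,0,0]],"dr":[[0,0,0],[0,0,0],[0,0,0],[0,0,0],[0,0,0]]}'
python3 -m crank '{"hand":[200,200,200],"translation":[[0.001,0,0],[0.002,0,0],[0.002,0,0]],"dr":[[0,0,0],[0,0,0],[0,0,0]]}'
```

```text
time_s: 7.15
position: [0.5683, -0.3326, 0.106]
tool_rot: [[-0.0, 0.001, 1.0], [0.0, 1.0, -0.001], [-1.0, 0.0, -0.0]]
ft_force: [0.0, -0.0, -2.0]
grip_width: 0.0358
time_s: 7.45
position: [0.5684, -0.3327, 0.1045]
tool_rot: [[0.0, 0.001, 1.0], [-0.0, 1.0, -0.001], [-1.0, -0.0, 0.0]]
ft_force: [0.2, 0.2, -2.8]
grip_width: 0.0362
```

```bash
python3 -m crank '{"hand":[200,200,200],"translation":[[0.001,0,0],[0.002,0,0],[0.002,0,0]],"dr":[[0,0,0],[0,0,0],[0,0,0]]}'
python3 -m crank '{"hand":[200,200,200],"translation":[[0.001,0,0],[0.0015,0,0],[0.0015,0,0]],"dr":[[0,0,0],[0,0,0],[0,0,0]]}'
```

```text
time_s: 7.75
position: [0.5688, -0.3328, 0.1044]
tool_rot: [[0.002, 0.001, 1.0], [-0.001, 1.0, -0.001], [-1.0, -0.001, 0.002]]
ft_force: [-1.7, 2.5, 9.9]
grip_width: 0.0359
time_s: 8.05
position: [0.569, -0.3328, 0.1043]
tool_rot: [[0.003, 0.001, 1.0], [-0.002, 1.0, -0.001], [-1.0, -0.002, 0.003]]
ft_force: [-4.7, 5.3, 17.7]
grip_width: 0.036
```

Touchdown at TCP z 0.1044. Relax, release, rise and head for blue.

```bash
python3 -m crank '{"hand":[200,200,75,75,75],"translation":[[-0.0025,0,0],[-0.003,0,0],[-0.003,0,0],[-0.003,0,0],[-0.003,0,0]],"dr":[[0,0,0],[0,0,0],[0,0,0],[0,0,0],[0,0,0]]}'
python3 -m crank '{"hand":[75,75,75,75,75],"translation":[[-0.02,0,0],[-0.05,0,0],[-0.08,0.03,-0.01],[-0.08,0.08,-0.025],[-0.08,0.13,-0.04]],"dr":[[0,0,0],[0,0,0],[0,0,0],[0,0,0],[0,0,0]]}'
python3 st.py 0.503 -0.067 0.16
```

```text
time_s: 8.55
position: [0.5683, -0.3328, 0.1036]
tool_rot: [[-0.0, 0.001, 1.0], [0.0, 1.0, -0.001], [-1.0, 0.0, -0.0]]
ft_force: [-0.0, -0.6, 0.0]
grip_width: 0.0605
time_s: 9.05
position: [0.5292, -0.206, 0.1844]
tool_rot: [[0.002, 0.002, 1.0], [-0.001, 1.0, -0.002], [-1.0, -0.001, 0.002]]
ft_force: [1.0, -0.3, 0.0]
grip_width: 0.0601
t 9.05 p [ 0.5292 -0.206   0.1844] ydir [ 0.002   1.     -0.0009] x [ 0.0015 -0.0009 -1.    ] F [ 0.9654 -0.2692  0.0095] w 0.0601
shift [ 0.0242  0.1389 -0.0265] dr [-0.002   0.0015  0.0009]
```

```bash
python3 -m crank '{"hand":[75,75,75,75,75],"translation":[[0,0.046,-0.009],[0,0.092,-0.018],[0.01,0.136,-0.0255],[0.024,0.136,-0.0255],[0.024,0.136,-0.0255]],"dr":[[0,0,0],[0,0,0],[0,0,0],[0,0,0],[0,0,0]]}'
python3 st.py 0.503 -0.067 0.106
python3 w.py wc
```

```text
time_s: 9.55
position: [0.5036, -0.0697, 0.1588]
tool_rot: [[-0.002, -0.001, 1.0], [0.001, 1.0, 0.001], [-1.0, 0.001, -0.002]]
ft_force: [0.4, -1.2, -0.3]
grip_width: 0.0604
t 9.55 p [ 0.5036 -0.0697  0.1588] ydir [-0.001   1.      0.0008] x [-0.0023  0.0008 -1.    ] F [ 0.4286 -1.1949 -0.3047] w 0.0604
shift [ 0.0528  0.0027 -0.0004] dr [ 0.001  -0.0023 -0.0008]
```

View pics/wc.png

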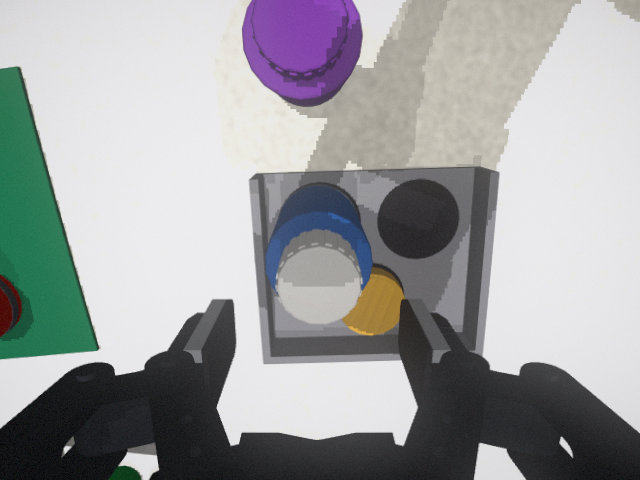

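Wrist view: white cap top at (318,283), mid-jaw at about (317): well centred. Red stands on the mat at the left edge. Now take blue.

```bash
python3 -m crank '{"hand":[75,75,75,75,75],"translation":[[0.015,0.001,0],[0.03,0.001,0],[0.045,0.001,0],[0.053,0.001,0],[0.053,0.001,0]],"dr":[[0,0,0],[0,0,0],[0,0,0],[0,0,0],[0,0,0]]}'
python3 -m crank '{"hand":[130,180,200,200,200],"translation":[[0,0,0],[0,0,0],[0,0,0],[0,0,0],[0,0,0]],"dr":[[0,0,0],[0,0,0],[0,0,0],[0,0,0],[0,0,0]]}' 60
python3 -m crank '{"hand":[200,200,200,200,200],"translation":[[-0.01,0,0],[-0.03,0,0],[-0.06,0,0],[-0.1,0,0],[-0.1,0,0]],"dr":[[0,0,0],[0,0,0],[0,0,0],[0,0,0],[0,0,0]]}'
python3 st.py 0.455 -0.34 0.206
```

```text
time_s: 10.1
position: [0.5043, -0.0705, 0.1064]
tool_rot: [[-0.001, 0.002, 1.0], [0.0, 1.0, -0.002], [-1.0, 0.0, -0.001]]
ft_force: [-0.3, -0.2, 0.3]
grip_width: 0.0605
time_s: 10.6
position: [0.5049, -0.0701, 0.1079]
tool_rot: [[0.002, 0.001, 1.0], [-0.001, 1.0, -0.001], [-1.0, -0.001, 0.002]]
ft_force: [-0.0, 0.9, 6.6]
grip_width: 0.0363
time_s: 11.1
position: [0.506, -0.0705, 0.212]
tool_rot: [[0.009, 0.001, 1.0], [-0.003, 1.0, -0.001], [-1.0, -0.003, 0.009]]
ft_force: [0.3, 0.4, -2.3]
grip_width: 0.0361
t 11.1 p [ 0.506  -0.0705  0.212 ] ydir [ 0.0007  1.     -0.0035] x [ 0.0087 -0.0035 -1.    ] F [ 0.2834  0.382  -2.2711] w 0.0361
shift [ 0.0065 -0.2696 -0.0509] dr [-0.0006  0.0087  0.0035]
```

```bash
python3 -m crank '{"hand":[200,200,200,200,200],"translation":[[0,-0.045,0],[0,-0.09,-0.01],[0,-0.135,-0.02],[0,-0.18,-0.03],[0,-0.225,-0.04]],"dr":[[0,0.0087,0.0035],[0,0.0087,0.0035],[0,0.0087,0.0035],[0,0.0087,0.0035],[0,0.0087,0.0035]]}'
python3 -m crank '{"hand":[200,200,200,200,200],"translation":[[0.02,-0.04,-0.01],[0.05,-0.045,-0.01],[0.08,-0.045,-0.01],[0.095,-0.045,-0.01],[0.095,-0.045,-0.01]],"dr":[[0,0,0],[0,0,0],[0,0,0],[0,0,0],[0,0,0]]}'
python3 st.py 0.455 -0.34 0.106
```

```text
time_s: 11.6
position: [0.4632, -0.2963, 0.2065]
tool_rot: [[-0.009, 0.001, 1.0], [0.004, 1.0, -0.001], [-1.0, 0.004, -0.009]]
ft_force: [1.2, -0.3, -1.9]
grip_width: 0.0361
time_s: 12.1
position: [0.4522, -0.3386, 0.1094]
tool_rot: [[-0.012, 0.001, 1.0], [0.008, 1.0, -0.001], [-1.0, 0.008, -0.012]]
ft_force: [-0.5, 0.4, -0.8]
grip_width: 0.0361
t 12.1 p [ 0.4522 -0.3386  0.1094] ydir [0.0012 1.     0.0077] x [-0.0124  0.0077 -0.9999] F [-0.4877  0.3523 -0.8095] w 0.0361
shift [ 0.0034 -0.0015  0.0029] dr [-0.0011 -0.0124 -0.0077]
```

```bash
python3 -m crank '{"hand":[200,200,200,200],"translation":[[0.001,0,0],[0.003,0,0],[0.004,0,0],[0.004,0,0]],"dr":[[0,-0.012,-0.008],[0,-0.012,-0.008],[0,-0.012,-0.008],[0,-0.012,-0.008]]}'
python3 -m crank '{"hand":[200,200,200],"translation":[[0.001,0,0],[0.002,0,0],[0.002,0,0]],"dr":[[0,0,0],[0,0,0],[0,0,0]]}'
```

```text
time_s: 12.5
position: [0.4534, -0.3395, 0.1083]
tool_rot: [[0.004, 0.001, 1.0], [-0.005, 1.0, -0.001], [-1.0, -0.005, 0.004]]
ft_force: [1.1, -1.0, -2.3]
grip_width: 0.0362
time_s: 12.8
position: [0.4533, -0.3396, 0.1059]
tool_rot: [[0.004, 0.001, 1.0], [-0.005, 1.0, -0.001], [-1.0, -0.005, 0.004]]
ft_force: [-0.6, -0.0, 0.2]
grip_width: 0.0358
```

```bash
python3 -m crank '{"hand":[200,200,200],"translation":[[0.001,0,0],[0.0015,0,0],[0.0015,0,0]],"dr":[[0,0,0],[0,0,0],[0,0,0]]}'
python3 -m crank '{"hand":[200,75,75,75,75],"translation":[[-0.001,0,0],[-0.001,0,0],[-0.001,0,0],[-0.001,0,0],[-0.001,0,0]],"dr":[[0,0,0],[0,0,0],[0,0,0],[0,0,0],[0,0,0]]}'
python3 -m crank '{"hand":[75,75,75,75,75],"translation":[[-0.02,0,0],[-0.05,0,0],[-0.09,0,0],[-0.12,0.03,0],[-0.12,0.07,0.02]],"dr":[[0,0,0],[0,0,0],[0,0,0],[0,0,0],[0,0,0]]}'
python3 st.py 0.562 -0.0285 0.07
python3 - <<'E'
from h import *
c,im,d=snap("top"); cv2.imwrite("pics/top1.png",im)
E
```

```text
time_s: 13.1
position: [0.4537, -0.3396, 0.1058]
tool_rot: [[0.005, 0.001, 1.0], [-0.006, 1.0, -0.001], [-1.0, -0.006, 0.005]]
ft_force: [-0.9, 3.4, 11.3]
grip_width: 0.036
time_s: 13.6
position: [0.4532, -0.3395, 0.1051]
tool_rot: [[0.003, 0.001, 1.0], [-0.004, 1.0, -0.001], [-1.0, -0.004, 0.003]]
ft_force: [-0.3, -0.4, -0.5]
grip_width: 0.0609
time_s: 14.1
position: [0.4731, -0.2704, 0.2291]
tool_rot: [[0.009, 0.004, 1.0], [-0.01, 1.0, -0.004], [-1.0, -0.01, 0.009]]
ft_force: [1.8, 1.5, -0.3]
grip_width: 0.0602
t 14.1 p [ 0.4731 -0.2704  0.2291] ydir [ 0.0044  0.9999 -0.01  ] x [ 0.0087 -0.01   -0.9999] F [ 1.8305  1.454  -0.2814] w 0.0602
shift [0.1575 0.2439 0.0865] dr [-0.0044  0.0088  0.01  ]
```

View pics/top1.png

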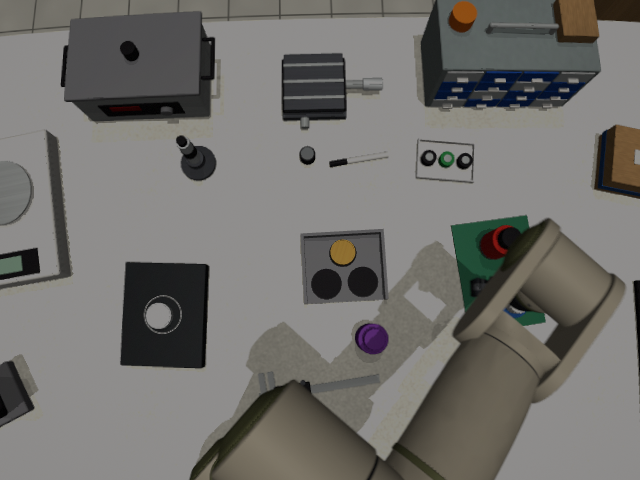

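Both canisters stand on the mat and the bay is clear in front (bare pads at (326,284) and (363,281)). Next: brass to a spare spot on the plate, steel to the bay, then brass to the ring.

```bash
python3 -m crank '{"hand":[45,45,45,45,45],"translation":[[0,0.045,0.016],[0.02,0.09,0.032],[0.04,0.14,0.05],[0.06,0.185,0.065],[0.08,0.23,0.08]],"dr":[[0,0.009,0.01],[0,0.009,0.01],[0,0.009,0.01],[0,0.009,0.01],[0,0.009,0.01]]}'
python3 -m crank '{"hand":[45,45,45],"translation":[[0.03,0.012,0.006],[0.05,0.012,0.006],[0.05,0.012,0.006]],"dr":[[0,0,0],[0,0,0],[0,0,0]]}'
python3 st.py 0.562 -0.0285 0.011; python3 w.py wd
python3 - <<'E'
from h import *;import pickle
np.set_printoptions(precision=4,suppress=True)
im=cv2.imread("pics/top1.png");c=pickle.load(open("top0.pkl","rb"));g=cv2.cvtColor(im,cv2.COLOR_BGR2GRAY)
m=np.zeros_like(g);m[266:302,308:382]=(g[266:302,308:382]<40)*255
for k in cv2.findContours(m,0,1)[0]:
    if cv2.contourArea(k)>300: e=cv2.fitEllipse(k);print(e,onplane(c,[e[0]],.006))
E
```

```text
time_s: 14.65
position: [0.5503, -0.0476, 0.148]
tool_rot: [[-0.006, 0.001, 1.0], [0.005, 1.0, -0.001], [-1.0, 0.005, -0.006]]
ft_force: [1.6, -0.4, -0.4]
grip_width: 0.0703
time_s: 14.95
position: [0.5544, -0.0362, 0.0962]
tool_rot: [[-0.011, -0.0, 1.0], [0.007, 1.0, 0.0], [-1.0, 0.007, -0.011]]
ft_force: [-0.8, -0.7, 0.9]
grip_width: 0.0701
t 14.95 p [ 0.5544 -0.0362  0.0962] ydir [-0.0003  1.      0.007 ] x [-0.0111  0.007  -0.9999] F [-0.8052 -0.7112  0.9365] w 0.0701
shift [0.0851 0.0071 0.0085] dr [ 0.0004 -0.0111 -0.007 ]
((325.8308410644531, 283.47772216796875), (29.067588806152344, 29.194379806518555), 12.394899368286133) [[0.5025 0.0044 0.006 ]]
((362.41796875, 281.36248779296875), (28.817642211914062, 29.32976531982422), 119.09161376953125) [[ 0.5049 -0.0679  0.006 ]]
```

View pics/wd.png

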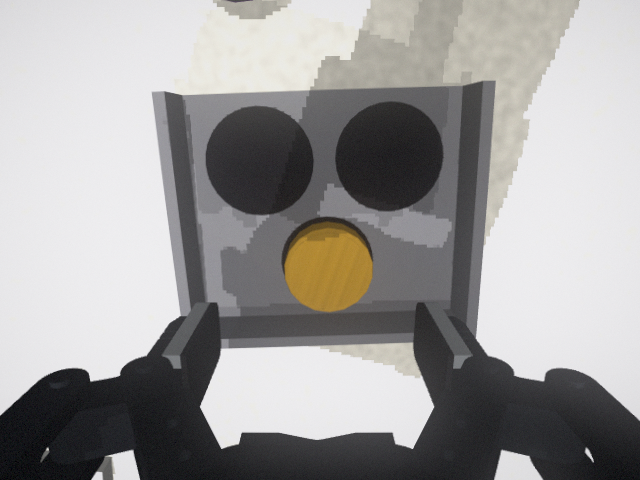

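Wrist view: brass at (328,267), and bare canister pads at (260,160) and (389,156). Ray-cast the brass centre.

```bash
cat > br.py <<'E'
from h import *;import pickle,sys
np.set_printoptions(precision=4,suppress=True)
n,z=sys.argv[1],float(sys.argv[2])
c=pickle.load(open(n+"0.pkl","rb"));im=np.load(n+"0.npz")["im"];h=cv2.cvtColor(im,cv2.COLOR_BGR2HSV)
m=cv2.morphologyEx(cv2.inRange(h,np.array((12,120,120)),np.array((30,255,255))),2,np.ones((3,3)))
k=max(cv2.findContours(m,0,1)[0],key=cv2.contourArea);e=cv2.fitEllipse(cv2.convexHull(k));print(e,onplane(c,[e[0]],z))
E
python3 br.py wd 0.022
```

```text
((328.25518798828125, 269.4631652832031), (83.2457046508789, 88.277099609375), 83.10967254638672) [[ 0.5628 -0.0281  0.022 ]]
```

```bash
python3 -m crank '{"hand":[45,45,45,45,45],"translation":[[0,0.0076,0.0095],[0.02,0.0076,0.0095],[0.045,0.0076,0.0095],[0.065,0.0076,0.0095],[0.075,0.0076,0.0095]],"dr":[[0,-0.011,-0.007],[0,-0.011,-0.007],[0,-0.011,-0.007],[0,-0.011,-0.007],[0,-0.011,-0.007]]}'
python3 -m crank '{"hand":[45,45,45],"translation":[[0.006,0,0],[0.01,0,0],[0.01,0,0]],"dr":[[0,0,0],[0,0,0],[0,0,0]]}'
python3 st.py 0.563 -0.028 0.011
```

```text
time_s: 15.5
position: [0.5653, -0.0292, 0.0235]
tool_rot: [[0.006, 0.001, 1.0], [-0.002, 1.0, -0.001], [-1.0, -0.002, 0.006]]
ft_force: [-0.0, -0.2, 0.7]
grip_width: 0.0702
time_s: 15.8
position: [0.5652, -0.0293, 0.0142]
tool_rot: [[0.006, 0.001, 1.0], [-0.002, 1.0, -0.001], [-1.0, -0.002, 0.006]]
ft_force: [-0.1, 0.1, -1.2]
grip_width: 0.0704
t 15.8 p [ 0.5652 -0.0293  0.0142] ydir [ 0.001   1.     -0.0017] x [ 0.0062 -0.0017 -1.    ] F [-0.1337  0.0803 -1.1763] w 0.0704
shift [ 0.0031  0.0013 -0.0022] dr [-0.001   0.0062  0.0017]
```

```bash
python3 -m crank '{"hand":[45,45,100,130,130],"translation":[[0.003,0.001,-0.002],[0.004,0.001,-0.002],[0.004,0.001,-0.002],[0.004,0.001,-0.002],[0.004,0.001,-0.002]],"dr":[[0,0.003,0],[0,0.003,0],[0,0.003,0],[0,0.003,0],[0,0.003,0]]}' 60
python3 -m crank '{"hand":[150,150],"translation":[[0,0,0],[0,0,0]],"dr":[[0,0,0],[0,0,0]]}'
```

```text
time_s: 16.3
position: [0.563, -0.0282, 0.0106]
tool_rot: [[0.003, 0.001, 1.0], [-0.002, 1.0, -0.001], [-1.0, -0.002, 0.003]]
ft_force: [-1.3, 0.1, 6.4]
grip_width: 0.0472
time_s: 16.5
position: [0.563, -0.0282, 0.0106]
tool_rot: [[0.003, 0.001, 1.0], [-0.002, 1.0, -0.001], [-1.0, -0.002, 0.003]]
ft_force: [-3.1, 1.4, 6.9]
grip_width: 0.0475
```

Gripped (width reads about 2 mm short, as it did on the caps). Lift.

```bash
python3 -m crank '{"hand":[150,150,150,150,150],"translation":[[-0.005,0,0],[-0.02,0,0],[-0.05,0,0],[-0.08,0,0],[-0.11,0.02,0]],"dr":[[0,0,0],[0,0,0],[0,0,0],[0,0,0],[0,0,0]]}'
python3 -m crank '{"hand":[150,150,150,150,150],"translation":[[-0.03,0.035,-0.005],[-0.03,0.08,-0.012],[-0.03,0.125,-0.02],[-0.03,0.17,-0.03],[-0.03,0.215,-0.04]],"dr":[[0,0,0],[0,0,0],[0,0,0],[0,0,0],[0,0,0]]}'
python3 st.py 0.516 0.322 0.08
```

```text
time_s: 17.0
position: [0.5625, -0.0093, 0.1208]
tool_rot: [[0.002, 0.003, 1.0], [-0.002, 1.0, -0.003], [-1.0, -0.002, 0.002]]
ft_force: [-0.3, 1.3, -2.7]
grip_width: 0.0472
time_s: 17.5
position: [0.5218, 0.2087, 0.1493]
tool_rot: [[0.002, 0.001, 1.0], [-0.002, 1.0, -0.001], [-1.0, -0.002, 0.002]]
ft_force: [1.0, 0.4, -1.9]
grip_width: 0.0474
t 17.5 p [0.5218 0.2087 0.1493] ydir [ 0.001   1.     -0.0016] x [ 0.0018 -0.0016 -1.    ] F [ 1.0336  0.4224 -1.921 ] w 0.0474
shift [ 0.0692  0.1134 -0.0061] dr [-0.001   0.0018  0.0016]
```

```bash
python3 -m crank '{"hand":[150,150,150,150,150],"translation":[[0,0.045,-0.004],[0.02,0.09,-0.009],[0.045,0.113,-0.009],[0.07,0.113,-0.009],[0.09,0.113,-0.009]],"dr":[[0,0,0],[0,0,0],[0,0,0],[0,0,0],[0,0,0]]}'
python3 -m crank '{"hand":[150,150,150,150],"translation":[[0.005,0,0],[0.01,0,0],[0.01,0,0],[0.01,0,0]],"dr":[[0,0,0],[0,0,0],[0,0,0],[0,0,0]]}'
```

```text
time_s: 18.0
position: [0.513, 0.3207, 0.0574]
tool_rot: [[0.0, -0.001, 1.0], [-0.002, 1.0, 0.001], [-1.0, -0.002, 0.0]]
ft_force: [1.0, 0.5, -2.9]
grip_width: 0.0472
time_s: 18.4
position: [0.5145, 0.32, 0.0501]
tool_rot: [[0.004, 0.001, 1.0], [-0.001, 1.0, -0.001], [-1.0, -0.001, 0.004]]
ft_force: [-0.5, -0.1, -2.0]
grip_width: 0.047
```

```bash
python3 -m crank '{"hand":[150,150,150,150],"translation":[[0.0015,0,0],[0.003,0,0],[0.0035,0,0],[0.0035,0,0]],"dr":[[0,0,0],[0,0,0],[0,0,0],[0,0,0]]}'
python3 -m crank '{"hand":[150,150,150],"translation":[[0.001,0,0],[0.002,0,0],[0.002,0,0]],"dr":[[0,0,0],[0,0,0],[0,0,0]]}'
```

```text
time_s: 18.8
position: [0.514, 0.3199, 0.0456]
tool_rot: [[0.002, 0.001, 1.0], [-0.002, 1.0, -0.001], [-1.0, -0.002, 0.002]]
ft_force: [-0.4, -0.3, -2.8]
grip_width: 0.0471
time_s: 19.1
position: [0.5142, 0.32, 0.0446]
tool_rot: [[0.003, 0.001, 1.0], [-0.001, 1.0, -0.001], [-1.0, -0.001, 0.003]]
ft_force: [-2.1, -0.7, 6.0]
grip_width: 0.047
```

```bash
python3 -m crank '{"hand":[110,80,45,45,45],"translation":[[-0.001,0,0],[-0.001,0,0],[-0.001,0,0],[-0.02,0,0],[-0.05,0,0]],"dr":[[0,0,0],[0,0,0],[0,0,0],[0,0,0],[0,0,0]]}'
python3 -m crank '{"hand":[45,45,45,45],"translation":[[0,0.003,-0.035],[0,0.006,-0.069],[0,0.006,-0.069],[0,0.006,-0.069]],"dr":[[0,0,0],[0,0,0],[0,0,0],[0,0,0]]}'
python3 w.py we; python3 ring.py we; python3 br.py we 0.056; python3 st.py 0.445 0.326 0.0446
```

```text
time_s: 19.6
position: [0.5132, 0.3196, 0.0926]
tool_rot: [[-0.001, 0.001, 1.0], [-0.003, 1.0, -0.001], [-1.0, -0.003, -0.001]]
ft_force: [0.1, 0.0, 0.3]
grip_width: 0.0703
time_s: 20.0
position: [0.4451, 0.3263, 0.0938]
tool_rot: [[0.003, 0.0, 1.0], [-0.001, 1.0, -0.0], [-1.0, -0.001, 0.003]]
ft_force: [0.2, 0.2, 0.1]
grip_width: 0.0703
we ring [296.1828 277.6988] [109.9243 122.3069] [0.4514 0.317  0.04  ]
we ring [310.8391 276.6384] [ 97.5307 101.1384] [0.4508 0.3245 0.04  ]
ring [0.3733 0.3273 0.2357]
((304.5726013183594, 401.1312561035156), (78.66915893554688, 95.73377227783203), 91.00740051269531) [[0.5132 0.3212 0.056 ]]
t 20.05 p [0.4458 0.3262 0.0937] ydir [ 0.0007  1.     -0.0011] x [ 0.0034 -0.0011 -1.    ] F [ 0.5373 -0.317  -0.4426] w 0.0705
shift [ 0.0491 -0.0002 -0.0009] dr [-0.0007  0.0034  0.0011]
```

View pics/we.png

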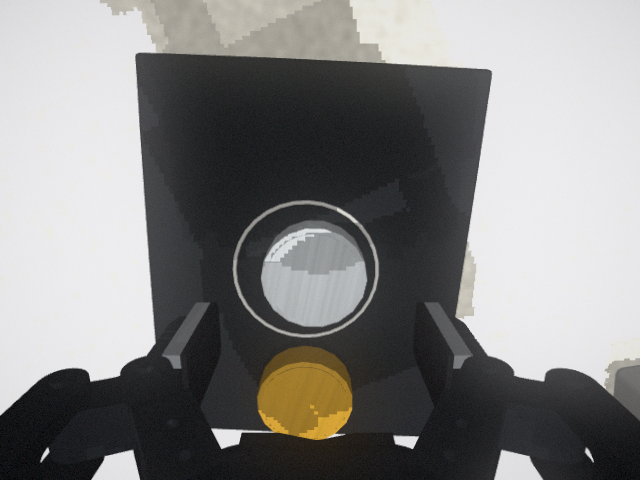

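Wrist view: brass lies flat at (305,403), ring centred (305,268), steel (314,277), jaws symmetric around it. Taking steel.

```bash
python3 - <<'E'
from h import *;import pickle
c=pickle.load(open("we0.pkl","rb"));print(onplane(c,[(314.5,277)],.056),onplane(c,[(305.5,268.5)],.04),project(c,[(.445,.326,.056),(.447,.322,.04)]))
E
python3 -m crank '{"hand":[45,45,45,45,45],"translation":[[0.02,0,-0.001],[0.035,0,-0.001],[0.045,0,-0.001],[0.0495,0,-0.001],[0.0495,0,-0.001]],"dr":[[0,0,0],[0,0,0],[0,0,0],[0,0,0],[0,0,0]]}'
python3 -m crank '{"hand":[100,130,150,150,150],"translation":[[0,0,0],[0,0,0],[0,0,0],[0,0,0],[0,0,0]],"dr":[[0,0,0],[0,0,0],[0,0,0],[0,0,0],[0,0,0]]}'
```

```text
[[0.44467922 0.32638483 0.056     ]] [[0.4464631  0.32178878 0.04      ]] [[313.67112746 277.64372873]
 [305.927694   269.50356568]]
time_s: 20.55
position: [0.4444, 0.3258, 0.0435]
tool_rot: [[0.002, 0.001, 1.0], [-0.002, 1.0, -0.001], [-1.0, -0.002, 0.002]]
ft_force: [-0.0, 0.1, 0.3]
grip_width: 0.0701
time_s: 21.05
position: [0.4446, 0.3261, 0.0452]
tool_rot: [[0.004, 0.001, 1.0], [-0.001, 1.0, -0.001], [-1.0, -0.001, 0.004]]
ft_force: [-0.7, -1.8, 6.0]
grip_width: 0.0471
```

```bash
python3 -m crank '{"hand":[150,150,150,150,150],"translation":[[-0.005,0,0],[-0.03,0,0],[-0.065,0,0],[-0.085,-0.02,0],[-0.085,-0.06,0.015]],"dr":[[0,0,0],[0,0,0],[0,0,0],[0,0,0],[0,0,0]]}'
python3 -m crank '{"hand":[150,150,150,150,150],"translation":[[0,-0.045,0.015],[0,-0.09,0.03],[0,-0.135,0.045],[0,-0.18,0.06],[0,-0.225,0.075]],"dr":[[0,0,0],[0,0,0],[0,0,0],[0,0,0],[0,0,0]]}'
python3 -m crank '{"hand":[150,150,150,150,150],"translation":[[0,-0.045,0.015],[0,-0.07,0.028],[0.025,-0.07,0.028],[0.05,-0.07,0.028],[0.05,-0.07,0.028]],"dr":[[0,0,0],[0,0,0],[0,0,0],[0,0,0],[0,0,0]]}'
python3 st.py 0.563 -0.029 0.02
```

```text
time_s: 21.55
position: [0.4588, 0.2676, 0.1323]
tool_rot: [[0.008, -0.003, 1.0], [0.001, 1.0, 0.003], [-1.0, 0.001, 0.008]]
ft_force: [0.9, -1.3, -2.7]
grip_width: 0.0472
time_s: 22.05
position: [0.5339, 0.0391, 0.1301]
tool_rot: [[0.003, 0.001, 1.0], [-0.001, 1.0, -0.001], [-1.0, -0.001, 0.003]]
ft_force: [1.2, 0.8, -2.2]
grip_width: 0.0472
time_s: 22.55
position: [0.56, -0.0289, 0.0773]
tool_rot: [[-0.004, 0.001, 1.0], [0.0, 1.0, -0.001], [-1.0, 0.0, -0.004]]
ft_force: [0.3, 0.5, -1.9]
grip_width: 0.0471
t 22.55 p [ 0.56   -0.0289  0.0773] ydir [0.0013 1.     0.0001] x [-0.0037  0.0001 -1.    ] F [ 0.297   0.4515 -1.9455] w 0.0471
shift [ 0.0573 -0.0001  0.0032] dr [-0.0013 -0.0037 -0.0001]
```

```bash
python3 -m crank '{"hand":[150,150,150,150,150],"translation":[[0.025,0,0.002],[0.045,0,0.003],[0.057,0,0.003],[0.061,0,0.003],[0.062,0,0.003]],"dr":[[0,-0.003,0],[0,-0.003,0],[0,-0.003,0],[0,-0.003,0],[0,-0.003,0]]}'
python3 -m crank '{"hand":[150,150,150],"translation":[[0.001,0,0],[0.002,0,0],[0.002,0,0]],"dr":[[0,0,0],[0,0,0],[0,0,0]]}'
```

```text
time_s: 23.05
position: [0.5651, -0.0291, 0.0183]
tool_rot: [[0.006, 0.001, 1.0], [-0.002, 1.0, -0.001], [-1.0, -0.002, 0.006]]
ft_force: [0.4, -0.9, -2.9]
grip_width: 0.0473
time_s: 23.35
position: [0.565, -0.0292, 0.0162]
tool_rot: [[0.006, 0.001, 1.0], [-0.002, 1.0, -0.001], [-1.0, -0.002, 0.006]]
ft_force: [0.1, 0.2, -2.3]
grip_width: 0.0468
```

```bash
python3 -m crank '{"hand":[150,150,150,150],"translation":[[0.002,0,-0.002],[0.004,0,-0.002],[0.0045,0,-0.002],[0.0045,0,-0.002]],"dr":[[0,0.003,0],[0,0.003,0],[0,0.003,0],[0,0.003,0]]}'
python3 -m crank '{"hand":[150,150,150],"translation":[[0.001,0,0],[0.002,0,0],[0.002,0,0]],"dr":[[0,0,0],[0,0,0],[0,0,0]]}'
```

```text
time_s: 23.75
position: [0.5628, -0.0291, 0.0113]
tool_rot: [[0.002, 0.001, 1.0], [-0.001, 1.0, -0.001], [-1.0, -0.001, 0.002]]
ft_force: [-0.9, 0.2, -0.6]
grip_width: 0.0472
time_s: 24.05
position: [0.5629, -0.0292, 0.0111]
tool_rot: [[0.003, 0.001, 1.0], [-0.002, 1.0, -0.001], [-1.0, -0.002, 0.003]]
ft_force: [-7.5, 1.3, 17.0]
grip_width: 0.047
```

Down on the bay floor. Release and return to the brass block at (0.5135,0.3205).

```bash
python3 -m crank '{"hand":[150,110,80,45,45],"translation":[[-0.002,0,0],[-0.002,0,0],[-0.002,0,0],[-0.003,0,0],[-0.03,0,0]],"dr":[[0,0,0],[0,0,0],[0,0,0],[0,0,0],[0,0,0]]}'
python3 -m crank '{"hand":[45,45,45,45,45],"translation":[[-0.045,0,0],[-0.075,0.04,-0.005],[-0.075,0.085,-0.01],[-0.075,0.13,-0.017],[-0.075,0.175,-0.024]],"dr":[[0,0,0],[0,0,0],[0,0,0],[0,0,0],[0,0,0]]}'
python3 -m crank '{"hand":[45,45,45,45,45],"translation":[[0,0.045,-0.006],[0,0.09,-0.012],[0,0.135,-0.019],[0.01,0.174,-0.025],[0.01,0.174,-0.025]],"dr":[[0,0,0],[0,0,0],[0,0,0],[0,0,0],[0,0,0]]}'
python3 w.py wf; python3 br.py wf 0.056; python3 st.py 0.5135 0.3205 0.0446
```

```text
time_s: 24.55
position: [0.5613, -0.0288, 0.037]
tool_rot: [[-0.003, 0.001, 1.0], [0.0, 1.0, -0.001], [-1.0, 0.0, -0.003]]
ft_force: [0.9, -0.8, 0.4]
grip_width: 0.0706
time_s: 25.05
position: [0.5385, 0.1476, 0.1143]
tool_rot: [[0.003, 0.001, 1.0], [-0.001, 1.0, -0.001], [-1.0, -0.001, 0.003]]
ft_force: [1.1, -0.2, -0.6]
grip_width: 0.0698
time_s: 25.55
position: [0.5121, 0.324, 0.1023]
tool_rot: [[0.001, -0.004, 1.0], [-0.001, 1.0, 0.004], [-1.0, -0.001, 0.001]]
ft_force: [0.2, -1.1, -0.6]
grip_width: 0.0698
((308.0718688964844, 274.5867614746094), (94.9356460571289, 100.94525909423828), 95.75585174560547) [[0.5137 0.3209 0.056 ]]
t 25.6 p [0.5129 0.3219 0.1028] ydir [-0.0027  1.     -0.0018] x [ 0.0012 -0.0018 -1.    ] F [ 0.3648 -0.4417 -0.1837] w 0.0705
shift [ 0.0582 -0.0013  0.0005] dr [0.0027 0.0012 0.0018]
```

```bash
python3 -m crank '{"hand":[45,45,45,45,45],"translation":[[0.02,-0.001,0],[0.04,-0.001,0],[0.054,-0.001,0],[0.0585,-0.001,0],[0.0585,-0.001,0]],"dr":[[0,0,0],[0,0,0],[0,0,0],[0,0,0],[0,0,0]]}'
python3 -m crank '{"hand":[100,130,150,150,150],"translation":[[0,0,0],[0,0,0],[0,0,0],[0,0,0],[0,0,0]],"dr":[[0,0,0],[0,0,0],[0,0,0],[0,0,0],[0,0,0]]}'
python3 -m crank '{"hand":[150,150,150,150,150],"translation":[[-0.005,0,0],[-0.02,0,0],[-0.03,0.0015,-0.03],[-0.03,0.0015,-0.067],[-0.03,0.0015,-0.067]],"dr":[[0,0,0],[0,0,0],[0,0,0],[0,0,0],[0,0,0]]}'
python3 st.py 0.447 0.322 0.0452
```

```text
time_s: 26.1
position: [0.5143, 0.3182, 0.045]
tool_rot: [[0.002, 0.002, 1.0], [-0.002, 1.0, -0.002], [-1.0, -0.002, 0.002]]
ft_force: [0.0, -0.6, 0.3]
grip_width: 0.0704
time_s: 26.6
position: [0.5147, 0.319, 0.0468]
tool_rot: [[0.005, 0.001, 1.0], [-0.001, 1.0, -0.001], [-1.0, -0.001, 0.005]]
ft_force: [-0.2, -1.5, 6.2]
grip_width: 0.0472
time_s: 27.1
position: [0.4427, 0.3204, 0.0753]
tool_rot: [[-0.001, -0.001, 1.0], [-0.003, 1.0, 0.001], [-1.0, -0.003, -0.001]]
ft_force: [0.7, -1.3, -2.3]
grip_width: 0.0467
t 27.1 p [0.4427 0.3204 0.0753] ydir [-0.0011  1.     -0.0026] x [-0.0014 -0.0026 -1.    ] F [ 0.6911 -1.3007 -2.3403] w 0.0467
shift [0.0301 0.0017 0.0043] dr [ 0.0011 -0.0014  0.0026]
```

```bash
python3 -m crank '{"hand":[150,150,150,150,150],"translation":[[0.012,0.002,0.004],[0.022,0.002,0.004],[0.025,0.002,0.004],[0.025,0.002,0.004],[0.025,0.002,0.004]],"dr":[[0,0,0],[0,0,0],[0,0,0],[0,0,0],[0,0,0]]}'
python3 -m crank '{"hand":[150,150,150],"translation":[[0.001,0,0],[0.002,0,0],[0.002,0,0]],"dr":[[0,0,0],[0,0,0],[0,0,0]]}'
```

```text
time_s: 27.6
position: [0.4514, 0.3224, 0.0497]
tool_rot: [[0.002, 0.001, 1.0], [-0.002, 1.0, -0.001], [-1.0, -0.002, 0.002]]
ft_force: [0.1, 0.0, -2.5]
grip_width: 0.0469
time_s: 27.9
position: [0.4511, 0.3225, 0.048]
tool_rot: [[0.002, 0.001, 1.0], [-0.001, 1.0, -0.001], [-1.0, -0.001, 0.002]]
ft_force: [-0.2, 0.1, -2.8]
grip_width: 0.0471
```

```bash
python3 -m crank '{"hand":[150,150,150,150],"translation":[[0,0,-0.004],[0.001,0,-0.004],[0.002,0,-0.004],[0.002,0,-0.004]],"dr":[[0,0,0],[0,0,0],[0,0,0],[0,0,0]]}'
python3 -m crank '{"hand":[150,150,150],"translation":[[0.001,0,0],[0.0015,0,0],[0.0015,0,0]],"dr":[[0,0,0],[0,0,0],[0,0,0]]}'
```

```text
time_s: 28.3
position: [0.4466, 0.3225, 0.0468]
tool_rot: [[0.002, 0.001, 1.0], [-0.001, 1.0, -0.001], [-1.0, -0.001, 0.002]]
ft_force: [-4.7, -1.0, 6.9]
grip_width: 0.0468
time_s: 28.6
position: [0.4467, 0.3225, 0.0466]
tool_rot: [[0.003, 0.0, 1.0], [-0.001, 1.0, -0.0], [-1.0, -0.001, 0.003]]
ft_force: [-8.8, -3.6, 21.7]
grip_width: 0.0467
```

Seated. Release, rise and check both placements.

```bash
python3 -m crank '{"hand":[150,110,80,45,45],"translation":[[-0.002,0,0],[-0.002,0,0],[-0.002,0,0],[-0.003,0,0],[-0.03,0,0]],"dr":[[0,0,0],[0,0,0],[0,0,0],[0,0,0],[0,0,0]]}'
python3 -m crank '{"hand":[45,60,75,75,75],"translation":[[-0.045,0,0],[-0.09,0,0],[-0.13,-0.01,0],[-0.13,-0.01,0],[-0.13,-0.01,0]],"dr":[[0,0,0],[0,0,0],[0,0,0],[0,0,0],[0,0,0]]}'
python3 w.py wg; python3 br.py wg 0.056
python3 - <<'E'
from h import *;import pickle
np.set_printoptions(precision=4,suppress=True)
c,im,d=snap("top"); cv2.imwrite("pics/top2.png",im)
w=np.load("wg0.npz")["im"][140:380,200:440]
a=cv2.resize(im[225:315,290:410],(400,300),interpolation=2); cv2.imwrite("pics/chk.png",np.hstack([cv2.resize(w,(300,300)),a]))
E
python3 st.py 0.45 0.06 0.23
```

```text
time_s: 29.1
position: [0.4457, 0.3218, 0.0722]
tool_rot: [[-0.003, 0.001, 1.0], [-0.004, 1.0, -0.001], [-1.0, -0.004, -0.003]]
ft_force: [0.4, 0.4, 0.6]
grip_width: 0.0706
time_s: 29.6
position: [0.4468, 0.3126, 0.2047]
tool_rot: [[0.003, 0.001, 1.0], [-0.001, 1.0, -0.001], [-1.0, -0.001, 0.003]]
ft_force: [-0.1, -0.8, -1.4]
grip_width: 0.0602
((330.51898193359375, 220.0135040283203), (66.75585174560547, 68.40130615234375), 79.265380859375) [[0.4464 0.3237 0.056 ]]
t 29.7 p [0.4462 0.3126 0.203 ] ydir [ 0.0008  1.     -0.0025] x [-0.0001 -0.0025 -1.    ] F [-0.6686  0.1182 -0.1871] w 0.0601
shift [-0.0264 -0.2526  0.004 ] dr [-0.0008 -0.0001  0.0025]
```

View pics/chk.png

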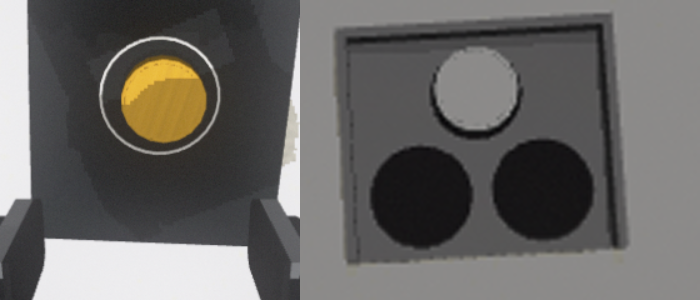

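The brass block sits in the ring, about 2 mm off centre. The steel block is in the rear place, and the canister pads at left and right front are bare. Now return red.

```bash
python3 -m crank '{"hand":[75,75,75,75,75],"translation":[[0,-0.046,0.009],[0,-0.092,0.018],[0,-0.138,0.027],[0,-0.184,0.036],[0,-0.23,0.045]],"dr":[[0,0,0],[0,0,0],[0,0,0],[0,0,0],[0,0,0]]}'
python3 -m crank '{"hand":[75,75,75,75,75],"translation":[[0,-0.046,0.009],[0,-0.092,0.018],[0,-0.138,0.027],[0,-0.184,0.036],[0,-0.23,0.045]],"dr":[[0,0,0],[0,0,0],[0,0,0],[0,0,0],[0,0,0]]}'
python3 -m crank '{"hand":[75,75,75,75,75],"translation":[[0,-0.046,0.008],[0,-0.092,0.016],[0,-0.138,0.024],[0.01,-0.184,0.032],[0.02,-0.184,0.032]],"dr":[[0,0,0],[0,0,0],[0,0,0],[0,0,0],[0,0,0]]}'
python3 -m crank '{"hand":[75,75],"translation":[[0,0,0],[0,0,0]],"dr":[[0,0,0],[0,0,0]]}'
python3 w.py wh; python3 st.py 0.5684 -0.3328 0.1044
```

```text
time_s: 30.2
position: [0.4911, 0.081, 0.2035]
tool_rot: [[-0.001, 0.001, 1.0], [-0.001, 1.0, -0.001], [-1.0, -0.001, -0.001]]
ft_force: [1.2, 0.0, 0.3]
grip_width: 0.0603
time_s: 30.7
position: [0.5361, -0.149, 0.2037]
tool_rot: [[-0.0, 0.001, 1.0], [0.0, 1.0, -0.001], [-1.0, 0.0, -0.0]]
ft_force: [0.1, 0.1, 0.5]
grip_width: 0.0602
time_s: 31.2
position: [0.5677, -0.3364, 0.1822]
tool_rot: [[-0.0, 0.006, 1.0], [-0.001, 1.0, -0.006], [-1.0, -0.001, -0.0]]
ft_force: [-0.6, -0.5, -0.5]
grip_width: 0.0605
time_s: 31.4
position: [0.5682, -0.3303, 0.1848]
tool_rot: [[0.001, -0.0, 1.0], [0.0, 1.0, 0.0], [-1.0, 0.0, 0.001]]
ft_force: [-0.4, 0.9, -0.5]
grip_width: 0.0604
t 31.45 p [ 0.5684 -0.3302  0.1857] ydir [-0.0005  1.     -0.001 ] x [ 0.0019 -0.001  -1.    ] F [0.6164 0.6236 0.1685] w 0.0602
shift [ 0.0813 -0.0025 -0.0002] dr [0.0005 0.0019 0.001 ]
```

View pics/wh.png

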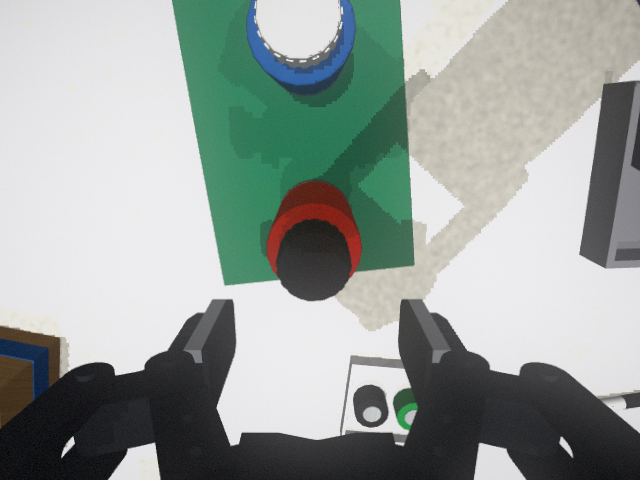

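Both canisters stand upright on the mat, with the red cap centred between the jaws at (315,261). Grasp.

```bash
python3 -m crank '{"hand":[75,75,75,75,75],"translation":[[0.025,-0.0025,0],[0.045,-0.0025,0],[0.065,-0.0025,0],[0.079,-0.0025,0],[0.081,-0.0025,0]],"dr":[[0,0,0],[0,0,0],[0,0,0],[0,0,0],[0,0,0]]}'
python3 -m crank '{"hand":[130,180,200,200,200],"translation":[[0,0,0],[0,0,0],[0,0,0],[0,0,0],[0,0,0]],"dr":[[0,0,0],[0,0,0],[0,0,0],[0,0,0],[0,0,0]]}'
python3 -m crank '{"hand":[200,200,200,200,200],"translation":[[-0.01,0,0],[-0.04,0,0],[-0.08,0,0],[-0.08,0.04,-0.01],[-0.08,0.085,-0.018]],"dr":[[0,0,0],[0,0,0],[0,0,0],[0,0,0],[0,0,0]]}'
python3 st.py 0.5001 0.0025 0.18
```

```text
time_s: 31.95
position: [0.5682, -0.3325, 0.1037]
tool_rot: [[0.001, -0.001, 1.0], [0.0, 1.0, 0.001], [-1.0, 0.0, 0.001]]
ft_force: [0.2, 0.3, -0.2]
grip_width: 0.0601
time_s: 32.45
position: [0.569, -0.3339, 0.1063]
tool_rot: [[0.004, 0.0, 1.0], [-0.002, 1.0, -0.0], [-1.0, -0.002, 0.004]]
ft_force: [-0.3, 2.6, 6.3]
grip_width: 0.0363
time_s: 32.95
position: [0.55, -0.2493, 0.1858]
tool_rot: [[0.004, 0.003, 1.0], [-0.003, 1.0, -0.003], [-1.0, -0.003, 0.004]]
ft_force: [-0.2, 0.7, -2.8]
grip_width: 0.0361
t 32.95 p [ 0.55   -0.2493  0.1858] ydir [ 0.0032  1.     -0.0033] x [ 0.0042 -0.0033 -1.    ] F [-0.1592  0.6805 -2.804 ] w 0.0361
shift [ 0.0047  0.2516 -0.0507] dr [-0.0032  0.0043  0.0033]
```

```bash
python3 -m crank '{"hand":[200,200,200,200,200],"translation":[[0,0.046,-0.009],[0,0.092,-0.018],[0,0.138,-0.027],[0,0.184,-0.037],[0,0.23,-0.046]],"dr":[[0,0,0],[0,0,0],[0,0,0],[0,0,0],[0,0,0]]}'
python3 -m crank '{"hand":[200,200,200,200,200],"translation":[[0.01,0.0216,-0.0045],[0.035,0.0216,-0.0045],[0.055,0.0216,-0.0045],[0.065,0.0216,-0.0045],[0.065,0.0216,-0.0045]],"dr":[[0,0,0],[0,0,0],[0,0,0],[0,0,0],[0,0,0]]}'
python3 st.py 0.5001 0.0025 0.1085
```

```text
time_s: 33.45
position: [0.5037, -0.0173, 0.1847]
tool_rot: [[0.003, 0.001, 1.0], [-0.002, 1.0, -0.001], [-1.0, -0.002, 0.003]]
ft_force: [1.1, 0.2, -3.5]
grip_width: 0.0359
time_s: 33.95
position: [0.4998, 0.0025, 0.1184]
tool_rot: [[0.0, 0.001, 1.0], [-0.001, 1.0, -0.001], [-1.0, -0.001, 0.0]]
ft_force: [-0.7, -0.3, -2.7]
grip_width: 0.0362
t 33.95 p [0.4998 0.0025 0.1184] ydir [ 0.001   1.     -0.0012] x [ 0.0003 -0.0012 -1.    ] F [-0.6538 -0.2588 -2.7459] w 0.0362
shift [ 0.0099 -0.      0.0003] dr [-0.001   0.0003  0.0012]
```

```bash
python3 -m crank '{"hand":[200,200,200,200],"translation":[[0.004,0,0],[0.008,0,0],[0.01,0,0],[0.01,0,0]],"dr":[[0,0,0],[0,0,0],[0,0,0],[0,0,0]]}'
python3 -m crank '{"hand":[200,200,200],"translation":[[0.001,0,0],[0.002,0,0],[0.002,0,0]],"dr":[[0,0,0],[0,0,0],[0,0,0]]}'
```

```text
time_s: 34.35
position: [0.5001, 0.0026, 0.1091]
tool_rot: [[0.002, 0.001, 1.0], [-0.002, 1.0, -0.001], [-1.0, -0.002, 0.002]]
ft_force: [-0.3, 0.1, -2.5]
grip_width: 0.036
time_s: 34.65
position: [0.5008, 0.0027, 0.1083]
tool_rot: [[0.005, 0.001, 1.0], [-0.002, 1.0, -0.001], [-1.0, -0.002, 0.005]]
ft_force: [-1.6, 1.3, 8.0]
grip_width: 0.0359
```

```bash
python3 -m crank '{"hand":[200,140,75,75,75],"translation":[[-0.0015,0,0],[-0.0015,0,0],[-0.0015,0,0],[-0.0015,0,0],[-0.025,0,0]],"dr":[[0,0,0],[0,0,0],[0,0,0],[0,0,0],[0,0,0]]}'
python3 -m crank '{"hand":[75,75,75,75,75],"translation":[[-0.045,0,0],[-0.055,-0.04,-0.003],[-0.055,-0.085,-0.008],[-0.055,-0.13,-0.015],[-0.055,-0.175,-0.022]],"dr":[[0,0,0],[0,0,0],[0,0,0],[0,0,0],[0,0,0]]}'
python3 -m crank '{"hand":[75,75,75,75,75],"translation":[[0,-0.045,-0.007],[0,-0.09,-0.013],[0,-0.135,-0.02],[0.01,-0.167,-0.025],[0.02,-0.167,-0.025]],"dr":[[0,0,0],[0,0,0],[0,0,0],[0,0,0],[0,0,0]]}'
python3 -m crank '{"hand":[75,75],"translation":[[0,0,0],[0,0,0]],"dr":[[0,0,0],[0,0,0]]}'
python3 st.py 0.4533 -0.3395 0.1051
```

```text
time_s: 35.15
position: [0.4989, 0.0029, 0.1302]
tool_rot: [[-0.003, 0.001, 1.0], [-0.0, 1.0, -0.001], [-1.0, -0.0, -0.003]]
ft_force: [0.3, -0.2, 0.1]
grip_width: 0.0602
time_s: 35.65
position: [0.4774, -0.1739, 0.1874]
tool_rot: [[0.003, 0.0, 1.0], [-0.002, 1.0, -0.0], [-1.0, -0.002, 0.003]]
ft_force: [0.9, 0.2, -0.2]
grip_width: 0.0605
time_s: 36.15
position: [0.4519, -0.3431, 0.1667]
tool_rot: [[0.003, 0.005, 1.0], [-0.003, 1.0, -0.005], [-1.0, -0.003, 0.003]]
ft_force: [0.3, 0.5, -0.3]
grip_width: 0.0604
time_s: 36.35
position: [0.4529, -0.3382, 0.1675]
tool_rot: [[0.002, -0.0, 1.0], [-0.001, 1.0, 0.0], [-1.0, -0.001, 0.002]]
ft_force: [0.2, -0.1, 0.2]
grip_width: 0.06
t 36.35 p [ 0.4529 -0.3382  0.1675] ydir [-0.0001  1.     -0.0009] x [ 0.002  -0.0009 -1.    ] F [ 0.2036 -0.0982  0.1686] w 0.06
shift [ 0.0624 -0.0012  0.0002] dr [0.0001 0.002  0.0009]
```

```bash
python3 -m crank '{"hand":[75,75,75,75,75],"translation":[[0.02,-0.001,0],[0.04,-0.001,0],[0.057,-0.001,0],[0.062,-0.001,0],[0.062,-0.001,0]],"dr":[[0,0,0],[0,0,0],[0,0,0],[0,0,0],[0,0,0]]}'
python3 -m crank '{"hand":[130,180,200,200,200],"translation":[[0,0,0],[0,0,0],[0,0,0],[0,0,0],[0,0,0]],"dr":[[0,0,0],[0,0,0],[0,0,0],[0,0,0],[0,0,0]]}'
python3 -m crank '{"hand":[200,200,200,200,200],"translation":[[-0.01,0,0],[-0.04,0,0],[-0.085,0,0],[-0.12,0.03,0.006],[-0.12,0.075,0.015]],"dr":[[0,0,0],[0,0,0],[0,0,0],[0,0,0],[0,0,0]]}'
python3 st.py 0.5049 -0.0701 0.22
```

```text
time_s: 36.85
position: [0.4532, -0.3396, 0.1057]
tool_rot: [[0.002, -0.0, 1.0], [-0.001, 1.0, 0.0], [-1.0, -0.001, 0.002]]
ft_force: [1.5, -0.2, 0.3]
grip_width: 0.0606
time_s: 37.35
position: [0.4534, -0.3404, 0.1069]
tool_rot: [[0.004, 0.001, 1.0], [-0.003, 1.0, -0.001], [-1.0, -0.003, 0.004]]
ft_force: [0.6, 1.9, 5.9]
grip_width: 0.0363
time_s: 37.85
position: [0.4688, -0.267, 0.2308]
tool_rot: [[0.01, 0.004, 1.0], [-0.009, 1.0, -0.004], [-1.0, -0.009, 0.01]]
ft_force: [1.3, 0.1, -1.0]
grip_width: 0.0366
t 37.85 p [ 0.4688 -0.267   0.2308] ydir [ 0.0039  1.     -0.0088] x [ 0.0098 -0.0088 -0.9999] F [ 1.2762  0.1007 -0.961 ] w 0.0366
shift [0.0094 0.1972 0.0352] dr [-0.0039  0.0098  0.0088]
```

```bash
python3 -m crank '{"hand":[200,200,200,200,200],"translation":[[0,0.046,0.009],[0,0.092,0.018],[0.01,0.138,0.027],[0.02,0.184,0.035],[0.03,0.196,0.036]],"dr":[[0,0,0],[0,0,0],[0,0,0],[0,0,0],[0,0,0]]}'
python3 -m crank '{"hand":[200,200],"translation":[[0.02,0,0],[0.02,0,0]],"dr":[[0,0,0],[0,0,0]]}'
python3 st.py 0.5049 -0.0701 0.115
```

```text
time_s: 38.35
position: [0.504, -0.0655, 0.1957]
tool_rot: [[0.003, -0.003, 1.0], [-0.001, 1.0, 0.003], [-1.0, -0.001, 0.003]]
ft_force: [0.2, -0.3, -1.9]
grip_width: 0.0361
time_s: 38.55
position: [0.503, -0.0689, 0.1738]
tool_rot: [[-0.001, 0.0, 1.0], [-0.0, 1.0, -0.0], [-1.0, -0.0, -0.001]]
ft_force: [-0.2, -0.3, -0.7]
grip_width: 0.036
t 38.55 p [ 0.503  -0.0689  0.1738] ydir [ 0.0001  1.     -0.0004] x [-0.0014 -0.0004 -1.    ] F [-0.1884 -0.2593 -0.6856] w 0.036
shift [ 0.0588 -0.0012  0.002 ] dr [-0.0001 -0.0014  0.0004]
```

```bash
python3 -m crank '{"hand":[200,200,200,200,200],"translation":[[0.02,-0.001,0.002],[0.04,-0.001,0.002],[0.055,-0.001,0.002],[0.06,-0.001,0.002],[0.06,-0.001,0.002]],"dr":[[0,0,0],[0,0,0],[0,0,0],[0,0,0],[0,0,0]]}'
python3 -m crank '{"hand":[200,200,200],"translation":[[0.001,0,0],[0.002,0,0],[0.002,0,0]],"dr":[[0,0,0],[0,0,0],[0,0,0]]}'
python3 st.py 0.5049 -0.0701 0.109
```

```text
time_s: 39.05
position: [0.5062, -0.071, 0.1156]
tool_rot: [[0.002, 0.002, 1.0], [-0.002, 1.0, -0.002], [-1.0, -0.002, 0.002]]
ft_force: [0.2, -0.7, -1.3]
grip_width: 0.0363
time_s: 39.35
position: [0.5063, -0.0705, 0.1137]
tool_rot: [[0.003, 0.001, 1.0], [-0.002, 1.0, -0.001], [-1.0, -0.002, 0.003]]
ft_force: [-0.3, 0.2, -1.2]
grip_width: 0.0365
t 39.35 p [ 0.5063 -0.0705  0.1137] ydir [ 0.0009  1.     -0.0018] x [ 0.0031 -0.0018 -1.    ] F [-0.3346  0.2298 -1.2138] w 0.0365
shift [ 0.0047  0.0004 -0.0014] dr [-0.0009  0.0031  0.0018]
```

```bash
python3 -m crank '{"hand":[200,200,200,200],"translation":[[0.002,0,-0.001],[0.004,0,-0.001],[0.005,0,-0.001],[0.005,0,-0.001]],"dr":[[0,0,0],[0,0,0],[0,0,0],[0,0,0]]}'
python3 -m crank '{"hand":[200,200],"translation":[[0.001,0,0],[0.001,0,0]],"dr":[[0,0,0],[0,0,0]]}'
```

```text
time_s: 39.75
position: [0.5055, -0.0703, 0.1089]
tool_rot: [[0.004, 0.001, 1.0], [-0.002, 1.0, -0.001], [-1.0, -0.002, 0.004]]
ft_force: [-1.2, 1.5, 6.4]
grip_width: 0.0363
time_s: 39.95
position: [0.5059, -0.0703, 0.1089]
tool_rot: [[0.005, 0.001, 1.0], [-0.002, 1.0, -0.001], [-1.0, -0.002, 0.005]]
ft_force: [-2.3, 2.3, 15.0]
grip_width: 0.0359
```

Blue is seated at TCP z 0.1089. Release, back off upward and check.

```bash
python3 -m crank '{"hand":[200,140,75,75,75],"translation":[[-0.002,0,0],[-0.002,0,0],[-0.002,0,0],[-0.002,0,0],[-0.025,0,0]],"dr":[[0,0,0],[0,0,0],[0,0,0],[0,0,0],[0,0,0]]}'
python3 -m crank '{"hand":[75,75,75,75,75],"translation":[[-0.045,0,0],[-0.09,0,0],[-0.12,-0.03,-0.02],[-0.12,-0.07,-0.05],[-0.12,-0.11,-0.08]],"dr":[[0,0,0],[0,0,0],[0,0,0],[0,0,0],[0,0,0]]}'
python3 -m crank '{"hand":[75,75,75,75,75],"translation":[[0,-0.04,-0.02],[0,-0.085,-0.03],[0,-0.13,-0.03],[0,-0.15,-0.03],[0,-0.15,-0.03]],"dr":[[0,0,0],[0,0,0],[0,0,0],[0,0,0],[0,0,0]]}'
python3 - <<'E'
from h import *;import pickle
np.set_printoptions(precision=4,suppress=True)
C,im,d=snap("top"); s=snap("scene")[1]; old=np.load("top0.npz")["im"]; so=np.load("scene0.npz")["im"]
for nm,lo,hi,roi in(("redcap",(0,0,0),(180,255,45),(312,265,342,300)),("bluecap",(0,0,110),(180,90,255),(352,262,385,292)),("redbody",(0,120,60),(8,255,255),(300,255,350,310)),("bluebody",(100,120,40),(122,255,255),(340,255,395,305)),("tray",(0,0,0),(180,255,60),(415,138,475,184)),("probe",(0,0,0),(180,255,70),(172,130,222,185))):
    r=[]
    for a in(old,im):
        x0,y0,x1,y1=roi;m=cv2.inRange(cv2.cvtColor(a,cv2.COLOR_BGR2HSV)[y0:y1,x0:x1],np.array(lo),np.array(hi));k=max(cv2.findContours(m,0,1)[0],key=cv2.contourArea)
        M=cv2.moments(cv2.convexHull(k));r.append(np.array([M["m10"],M["m01"]])/M["m00"])
    print(nm,"px shift",r[1]-r[0])
h=lambda a:cv2.resize(a[130:380,110:460],(400,286))
cv2.imwrite("pics/end.png",np.vstack([np.hstack([h(old),h(im)]),np.hstack([cv2.resize(x[150:320,200:500],(400,226)) for x in(so,s)])]))
E
python3 st.py
```

```text
time_s: 40.45
position: [0.5038, -0.07, 0.1301]
tool_rot: [[-0.003, 0.001, 1.0], [0.001, 1.0, -0.001], [-1.0, 0.001, -0.003]]
ft_force: [-0.3, -0.4, 1.9]
grip_width: 0.0604
time_s: 40.95
position: [0.4239, -0.181, 0.2529]
tool_rot: [[0.004, -0.001, 1.0], [-0.003, 1.0, 0.001], [-1.0, -0.003, 0.004]]
ft_force: [0.9, -1.3, -0.7]
grip_width: 0.0602
time_s: 41.45
position: [0.3941, -0.3324, 0.2515]
tool_rot: [[0.002, 0.004, 1.0], [-0.001, 1.0, -0.004], [-1.0, -0.001, 0.002]]
ft_force: [0.3, 0.5, -0.3]
grip_width: 0.0606
redcap px shift [-0.5604  0.0963]
bluecap px shift [ 0.0121 -0.4897]
redbody px shift [-0.4701  0.043 ]
bluebody px shift [-0.1756 -0.4514]
tray px shift [0. 0.]
probe px shift [ 0.0042 -0.0076]
t 41.55 p [ 0.3944 -0.3296  0.252 ] ydir [ 0.0012  1.     -0.0006] x [ 0.0018 -0.0006 -1.    ] F [-0.9855  0.3697  0.0677] w 0.0601
```

View pics/end.png

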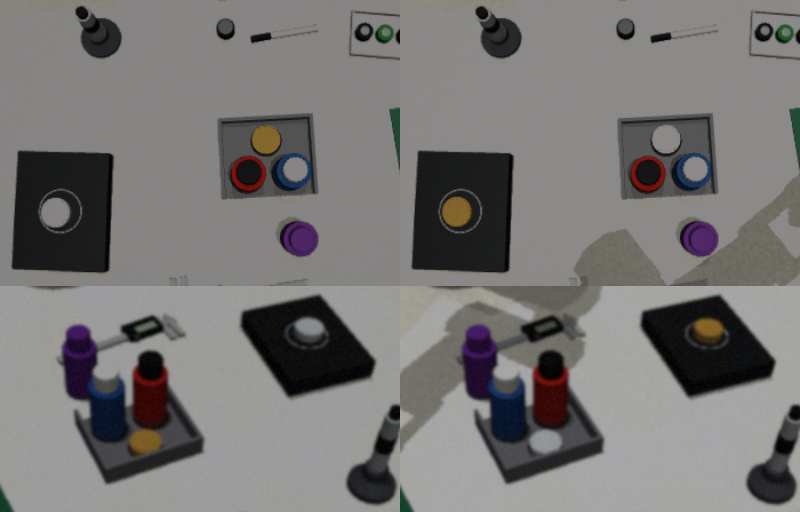

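Before and after match: the canisters are back within about 0.6 px (roughly 1 mm), the blocks are swapped, and the bystanders haven't moved. Handing in.

```bash
python3 -c "
from rig import env
print(env.close_job())"
```

```text
the job is handed in; nothing more can be done
None
```

The blocks are swapped and the job is handed in, at 41.6 s of the 144 s allowed. I moved both canisters to the mat and parked the brass block on a free part of the plate. Then I put the steel block in the rear place, set the brass block in the ring, and stood red and then blue back in the bay.

**Last checks**
- **Brass block:** about 2 mm from the ring's centre in the wrist view.
- **Steel block:** lying on the bay floor in the rear place. That rests on the gripper position when I set it down, (0.563, -0.029), and the pictures. I did not measure it again afterwards.
- **Canisters:** upright, and within about 0.6 px (roughly 1 mm) of their starting positions in the top view.
- **Bystanders:** the specimen tray and probe stand showed no shift in the top view. The purple look-alike was never touched.
- **Arm:** clear of everything, with contact forces at set-down of about 22 N at most.

**What failed or disagreed**
- My first automatic cap fits in the wrist view picked up background, so I used points read from a crop together with the top view. Those agreed to within 3 mm.
- One automatic ring fit close up also failed, and a reading by hand agreed with the earlier measurement to within 1 mm.

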